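# Set the thermocouple tester and plug in its thin probe

### The job

Get the thermocouple tester ready: first turn its selector dial so that it clicks in at the three-dot mark and let go of it, then take the slender, thin-tipped probe from its stand and push it fully home, collar down on the panel, in the smaller of the two round openings of the sloping panel. Leave the dial at three dots, let go of the probe, and do not disturb the stubby thick probe, the small white-capped jar or the little paste pot.

Things in the scene. Friction and masses are not known exactly. Their poses are not given: they have to be found in the camera images.
- panel: Sloping aluminium panel of the tester, 100 (up the slope) x 180 x 40 mm thick, fixed on a grey foot; it leans 35 degrees from level and faces the robot. Origin: centre of its upper face, 62 mm above the table. x up the slope, y along its width to the left as seen from the robot, z outward, square to the face.
- small_opening (a point): Mouth centre (at the face) of the smaller round opening: 8.5 mm wide with a 3 mm chamfer, 36 mm deep, running straight in along the panel's -z; at panel (20, 50) mm, nearer the panel's upper edge.
- wide_opening (a point): Mouth centre of the wider round opening, 15 mm wide, 36 mm deep; at panel (-22, 50) mm. Not used.
- dial_centre (a point): Point where the dial's axis meets the panel face, at panel (-6, -40) mm. The axis is the panel's z. Dial: black round skirt of 54 mm diameter, 7 mm high, with a straight grip bar across it 46 mm long, 12 mm wide, from 6 to 30 mm above the face; a white line on one end of the bar is the pointer. Groups of 1, 2, 3 and 4 dots stand round it, clockwise.
- selector (a joint): Angle of the dial in rad, growing clockwise as seen facing the panel. At 0 the pointer and the bar point straight up the slope (panel +x); at angle a the pointer lies along panel (cos a, -sin a, 0). Four clicks: one dot -0.9, two dots -0.3, three dots +0.3, four dots +0.9. Stops at -1.0 and 1.0.
- thin_probe: Slender probe with a thin steel tip, upright in its wooden stand. Origin: centre of the underside of its round steel collar (24 mm wide); z along the probe to the top of its handle. Tip rod 7 mm diameter, 32 mm long, below the collar; black handle above, 22 (x) x 14 (y) mm, from z = 8 to 68 mm. 60 g.
- thin_tip (a point): End of the thin probe's tip, 32 mm below its origin.
- thick_probe: The other probe, stubby, with a 12 mm thick tip, a collar 36 mm wide and a short fat black handle, 34 x 30 mm, 44 mm high, in a like stand. Same origin and axes. Leave it alone.
- stand_thin: Fixed wooden stand of the thin probe: 44 mm cube on a 62 mm square foot 8 mm thick, top at 52 mm, one upright 8.5 mm hole. Origin: centre of its underside.
- stand_thick: The like stand that holds the thick probe.
- chalk_jar: White-capped stain jar, 38 mm wide, 48 mm high, loose; origin at the centre of its underside. Leave it alone.
- paste_pot: Small white pot, 56 mm wide, 51 mm high, loose; origin at the centre of its underside. Leave it alone.
- tin_box: Open paint tin standing to the left of the tester, fixed, an obstacle: tray about 100 x 170 mm, 30 mm high; its raised lid is an upright wall 174 mm long, 137 mm high, 65 mm from the origin along the tin's +x (the side towards the tester), lying along the tin's y. Origin: centre of its underside.

How it is judged:
By the outcome, as a careful person would: the job done as asked, in the order asked, and still so for the second after the job is handed in, with the robot touching nothing.
It also fails if it takes over 64 s, if anything falls off the work surface, if the arm or the gripper's body presses on something with over 40 N, if the wrist force passes 120 N, or if a joint passes its speed limit or range.

### The arm

A 6-joint arm with a two-finger parallel gripper is mounted at the origin on the work surface; the furniture and walls round the work are solid. World frame = base frame: x ahead of the robot, y to its left, z up, the work surface at z = 0. Lengths are in m, angles in rad, forces in N, time in s.
With the tool pointing down it reaches from about 0.4 to 0.925 m from the base axis. Payload 3.4 kg.
Tool frame: the origin (TCP) lies between the finger pads; the fingertips stand 22 mm ahead of it and the grasp point (between the pads) lies 3 mm ahead of it; z points along the fingers, y is the direction in which the jaws open and shut (so a half turn about z gives the same grasp; the last joint's range is limited). The gripper opens to 85 mm and grips with 20 to 120 N. Pads are 22 mm wide; open, the fingers measure 114 mm over their backs; the gripper's body (76 mm by 85 mm) begins 54 mm behind the grasp point. The pads swing forward as they close: fully open they stand 13 mm farther back than shut.
Start: joints at [-1.248, 0.307, 1.506, -0, 1.328, -0.073], TCP at [0.222, -0.53, 0.215] pointing down, gripper open.
Joint ranges: [-3.12, 3.12], [-1.05, 2.28], [0.14, 2.33], [-1.42, 4.57], [0.1, 2.73], [-2.68, 2.68]. Speed limits (rad/s): [2.57, 2.57, 3.14, 3.14, 3.14, 3.14].

### API

Orientations are given as a unit quaternion [x, y, z, w].
In Python, from bench import arm, cams gives the robot as it stands.
- The arm moves only by the shell command python3 -m jog 'ROWS' [FORCE]. ROWS is JSON, a list that holds one entry, the list of rows, each a list of 5 numbers: the closure, from -1 (fully open) to 1 (shut), then the shift along the tool's x, y, z in m, then the turn about the tool's z in degrees. A call has 1 to 8 rows; each row is the pose to reach, as a shift and turn from the pose measured when the call began, along the tool's axes at that moment; what a row does not reach only later rows make up. A row lasts 1/8 s, in which the tool goes at most 62.5 mm and 10.7 degrees, less where a joint would pass 70% of its speed; a pose out of reach is approached as far as the arm can. A call with a gripper value outside its range is refused whole. The fingers move at their own pace and stop on an object; FORCE is the grip in N (left out, the last holds). Time passes only in rows, so rows that repeat a pose let the fingers close. It gives the time, the measured TCP pose, the force and the opening at its end, in the units of the state.
- arm.state(): the state, without advancing time (a new reading comes with each control period).
- cams.get_image(name): name is "scene" or "side" or "wrist"; returns (picture, depth): 400x640x3 uint8, red, green, blue; 400x640 float32, m along the optical axis (not along the pixel's ray), 0 where there is no reading.
- cams.camera_info(name): a dict with "fx", "fy", "cx", "cy" (pixels), "view" (4x4, takes a point from world to camera coordinates). Camera axes: x right, y up, looking along -z (the intrinsics and any distortion apply to the point x, -y, -z); pixel columns grow to the right and rows downward; lengths in m; the calibration is good to about 2 mm. A picture is of the moment at which its call begins: read the wrist's pose just before it. camera_info takes no time and is no camera call; for the wrist camera it gives the pose at the moment of the call.
- arm.sign_off(): hands the job in, once; it reports no verdict.
The state is a dict: "t": time; "qpos": joint angles; "joint_vel": joint speeds; "effort": joint torques, N m; "position": TCP position; "eef_rot": TCP orientation; "contact_force": force on the tool from outside, world axes, zero at the start; "torque": the same for the moment, N m; "finger_gap": opening from 0.0 (shut) to 1.0 (fully open).
Only numpy, scipy, OpenCV 4.12 (cv2) and the standard library are available. Lean on these libraries where they do the work, as an engineer would, in place of code of your own. Each camera call takes 0.05 s, during which the arm holds its last target. There are 200 camera calls.

## Working session

There is one attempt and no reset: what is moved stays moved. The work goes in short steps, Python scripts to look and compute and a shell command to move; the robot and the scene stay as the last step left them, time stands still between calls to the robot, and variables do not carry over. Pictures are saved under pics/ and viewed, about 8 in all and at most 12, crops included, and the job is handed in when it is done.

```bash
mkdir -p pics; ls; python3 - <<'E'
from bench import arm,cams
import cv2,numpy as np
print(arm.state())
for n in("scene","side","wrist"):
    i=cams.camera_info(n);print(n,{k:(np.round(v,3).tolist()) for k,v in i.items()})
    p,d=cams.get_image(n);cv2.imwrite(f"pics/{n}0.png",p[:,:,::-1]);np.save(f"pics/{n}0.npy",d)
E
```

```text
pics
{'t': 0.0, 'qpos': array([-1.24749808e+00,  3.07624335e-01,  1.50769671e+00, -1.11011590e-06,
        1.32838315e+00, -7.34946155e-02]), 'joint_vel': array([ 0.00203191, -0.00059296,  0.00150925,  0.00042643,  0.00042121,
       -0.00030656]), 'effort': array([ 3.23437425e-04, -4.57552350e+01, -2.51917380e+01,  7.84925959e-06,
        1.33438536e-02, -2.17169770e-05]), 'position': array([ 0.22196048, -0.52963184,  0.21384287]), 'eef_rot': array([ 9.80383325e-01,  1.97097493e-01, -1.32059340e-04, -1.04747720e-03]), 'contact_force': array([ 0.75450343, -0.42881224,  0.02510386]), 'torque': array([0.01312762, 0.00826965, 0.03816199]), 'finger_gap': 1.003824536214841}
scene {'fx': 480.18, 'fy': 480.18, 'cx': 317.553, 'cy': 204.79, 'view': [[-0.602, -0.798, -0.005, 0.328], [0.53, -0.404, 0.745, -0.305], [-0.597, 0.446, 0.667, -0.864], [0.0, 0.0, 0.0, 1.0]]}
side {'fx': 449.08, 'fy': 449.08, 'cx': 321.385, 'cy': 208.484, 'view': [[0.994, -0.107, -0.009, -0.487], [0.075, 0.63, 0.773, -0.125], [-0.077, -0.769, 0.634, -0.994], [0.0, 0.0, 0.0, 1.0]]}
wrist {'fx': 294.021, 'fy': 294.021, 'cx': 317.996, 'cy': 195.693, 'view': [[0.386, -0.923, -0.001, -0.574], [0.875, 0.366, -0.318, 0.041], [0.294, 0.121, 0.948, -0.38], [0.0, 0.0, 0.0, 1.0]]}
```

View pics/scene0.png

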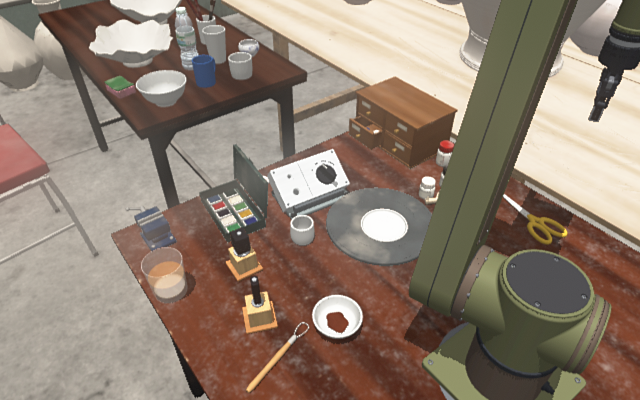

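View pics/side0.png

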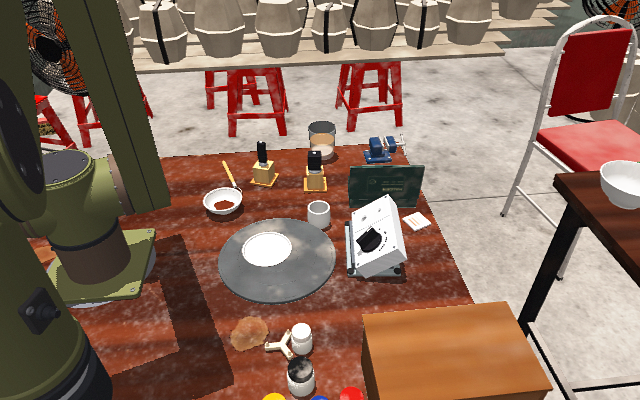

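The scene image shows the tester at about (310,180), the slender probe at (257,300), the thick one at (241,255), the pot at (302,230) and the jar at (428,187). In the side image the thin probe is at (263,165), the thick one at (315,170) and the panel at (378,237). Next I enlarge these.

```bash
python3 - <<'E'
import cv2,numpy as np
a=cv2.imread("pics/scene0.png");b=cv2.imread("pics/side0.png")
def c(i,x,y,w,h,s):return cv2.resize(i[y:y+h,x:x+w],None,fx=s,fy=s,interpolation=cv2.INTER_CUBIC)
m=np.vstack([np.hstack([c(a,260,140,100,75,4),c(b,335,185,100,75,4)]),np.hstack([c(a,220,265,100,75,4),c(b,230,130,100,75,4)])])
cv2.imwrite("pics/m1.png",m)
E
```

```text
(no output)
```

View pics/m1.png

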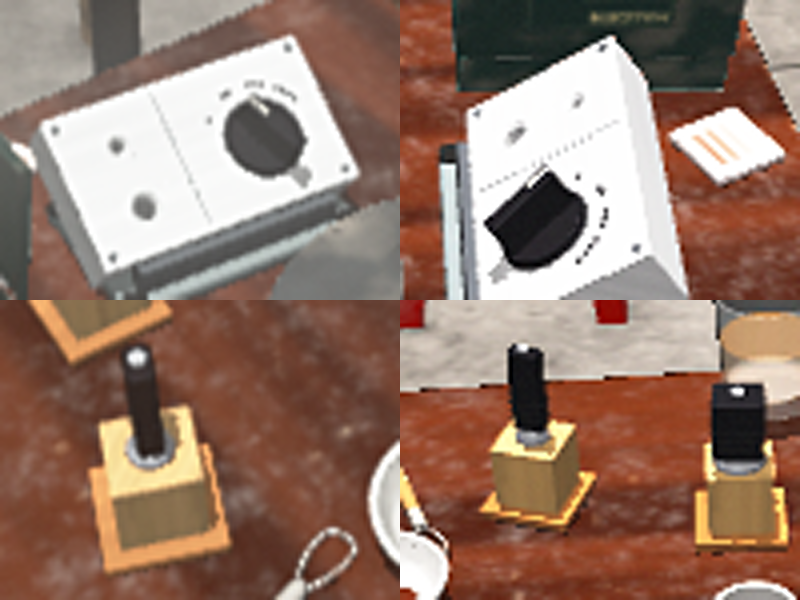

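The crops show:
- **Panel corners:** scene crop (36,124), (292,38), (358,170), (104,282); side crop (614,38), (468,108), (648,258).
- **Small hole:** (116,145) and (577,101).
- **Wide hole:** (144,207) and (515,132).
- **Pointer:** about (258,102) and (538,177).
- **Thin probe top:** (137,357) and (525,348); collar about (152,448) and (534,435).

Next I triangulate and fit.

```bash
cat > h.py <<'E'
import numpy as np
from scipy.optimize import least_squares
from scipy.spatial.transform import Rotation as R
from bench import arm,cams
I={n:cams.camera_info(n) for n in("scene","side")}
def proj(p,i):
    c=np.atleast_2d(p)@i["view"][:3,:3].T+i["view"][:3,3]
    return np.c_[i["cx"]+i["fx"]*c[:,0]/-c[:,2], i["cy"]+i["fy"]*c[:,1]/c[:,2]]
def tri(obs): # [(info,uv)]
    f=lambda p:np.concatenate([proj(p,i)[0]-uv for i,uv in obs])
    r=least_squares(f,[.6,.1,.05]);return r.x,np.abs(r.fun).max()
def panel(ps): return R.from_euler('ZY',[ps,-np.radians(35)])
E
cat > a.py <<'E'
from h import *
def C(u,v,x0,y0,ox=0,oy=0):return np.array([x0+(u-ox+.5)/4-.5,y0+(v-oy+.5)/4-.5])
S=lambda u,v:C(u,v,260,140);D=lambda u,v:C(u,v,335,185,400)
S2=lambda u,v:C(u,v,220,265,0,300);D2=lambda u,v:C(u,v,230,130,400,300)
a,b=I["scene"],I["side"]
for n,s,d in[("small",S(116,145),D(577,101)),("wide",S(144,207),D(515,132)),("UL",S(36,124),D(614,38)),("UR",S(292,38),D(648,258)),
 ("dialpointer",S(258,102),D(540,175)),("screwLR",S(345,168),None) ,("thin top",S2(137,350),D2(525,346)),("thin collar",S2(152,448),D2(534,435)),
 ]:
    if d is None: continue
    p,e=tri([(a,s),(b,d)]);print(n,p.round(4),"res",e.round(2))
obs=[(a,S(116,145),(20,50)),(b,D(577,101),(20,50)),(a,S(144,207),(-22,50)),(b,D(515,132),(-22,50)),
(a,S(36,124),(50,90)),(a,S(292,38),(50,-90)),(a,S(358,170),(-50,-90)),(a,S(104,282),(-50,90)),(b,D(614,38),(50,90)),(b,D(468,108),(-50,90)),(b,D(648,258),(50,-90))]
def f(q):
    r=panel(q[2]);return np.concatenate([proj(r.apply([l[0]/1e3,l[1]/1e3,0])+[q[0],q[1],q[3]],i)[0]-uv for i,uv,l in obs])
r=least_squares(f,[.7,.1,0,.062],loss='soft_l1');q=r.x;print("panel x y yaw z",q.round(4),np.abs(f(q)).reshape(-1,2).round(1).tolist())
P=panel(q[2])
p,e=tri([(a,S(258,102)),(b,D(540,175))]);l=P.inv().apply(p-q[[0,1,3]])*1e3
print("pointer local",l.round(1),"angle",np.arctan2(-(l[1]+40),l[0]+6))
for m in [(20,50,0),(-6,-40,0)]:print(m,(P.apply(np.array(m)/1e3)+q[[0,1,3]]).round(4))
E
python3 a.py
```

```text
small [0.6246 0.0278 0.0749] res 0.08
wide [0.5907 0.0323 0.051 ] res 0.1
UL [0.6536 0.065  0.0897] res 0.41
UR [ 0.6303 -0.1143  0.0896] res 0.32
dialpointer [ 0.5867 -0.0523  0.0939] res 0.03
thin top [0.365  0.2796 0.1245] res 0.35
thin collar [0.3634 0.2804 0.0545] res 0.04
panel x y yaw z [ 0.6014 -0.0193 -0.1268  0.0626] [[0.1, 0.6], [0.3, 0.1], [0.0, 0.4], [0.5, 0.4], [0.5, 0.1], [0.1, 0.2], [0.1, 1.7], [0.1, 2.4], [0.3, 0.8], [0.4, 0.5], [0.4, 1.1]]
pointer local [  9.5 -34.6  31.6] angle -0.3383431667643683
(20, 50, 0) [0.6239 0.0282 0.074 ]
(-6, -40, 0) [ 0.5914 -0.0584  0.0591]
```

```bash
cat > st.py <<'E'
from h import *
import sys
def st(s=None):
    s=s or arm.state();r=R.from_quat(s["eef_rot"]);m=r.as_matrix();z=m[:,2]
    print("t %.2f pos %s gap %.3f F %s j %s"%(s["t"],np.round(s["position"],4),s["finger_gap"],np.round(s["contact_force"],1),np.round(s["qpos"],3)))
    print(" tilt %.2f at yaw %.2f; jaw yaw %.2f elev %.2f"%(np.degrees(np.arccos(-z[2])),np.degrees(np.arctan2(z[1],z[0])),np.degrees(np.arctan2(m[1,1],m[0,1])),np.degrees(np.arcsin(m[2,1]))))
    return s,r
if __name__=="__main__":
    s,r=st()
    if len(sys.argv)>3: print(" shift",r.inv().apply(np.array(sys.argv[1:4],float)-s["position"]).round(4))
E
python3 -m jog '[[[-1,0.05,-0.02,-0.06,0],[-1,0.1,-0.05,-0.1,10],[-1,0.15,-0.08,-0.15,20],[-1,0.2,-0.1,-0.2,30],[-1,0.26,-0.14,-0.2,30],[-1,0.32,-0.17,-0.2,30],[-1,0.38,-0.2,-0.2,30],[-1,0.44,-0.23,-0.2,30]]]'; python3 st.py 0.595 -0.076 0.42
```

```text
t: 1.15
position: [0.4985, -0.1951, 0.4129]
eef_rot: [0.998, -0.063, -0.0, -0.0]
contact_force: [0.0, -1.0, -0.1]
finger_gap: 0.995
t 1.15 pos [ 0.4985 -0.1951  0.4129] gap 0.995 F [ 0.  -1.  -0.1] j [-4.530e-01  1.620e-01  1.221e+00  1.000e-03  1.759e+00  1.245e+00]
 tilt 0.06 at yaw 90.66; jaw yaw -97.28 elev -0.06
 shift [ 0.0806 -0.1304 -0.0069]
```

```bash
python3 -m jog '[[[-1,0.04,-0.04,0,0],[-1,0.08,-0.08,0,0],[-1,0.13,-0.11,0,0],[-1,0.18,-0.13,0,0],[-1,0.24,-0.131,0,0],[-1,0.3,-0.131,0,0],[-1,0.36,-0.131,0,0],[-1,0.4,-0.131,0,0]]]'; python3 st.py
```

```text
t: 2.15
position: [0.8826, -0.1119, 0.3766]
eef_rot: [0.998, -0.063, 0.003, -0.001]
contact_force: [0.4, 0.7, -1.6]
finger_gap: 1.002
t 2.15 pos [ 0.8826 -0.1119  0.3766] gap 1.002 F [ 0.4  0.7 -1.6] j [-0.175  0.833  0.157  0.003  2.147  1.525]
 tilt 0.32 at yaw 16.62; jaw yaw -97.27 elev -0.13
```

```bash
python3 -m jog '[[[-1,0.06,0,-0.05,0],[-1,0.12,0,-0.1,0],[-1,0.18,0,-0.1,0],[-1,0.18,0,-0.1,0]]]'; python3 st.py
```

```text
t: 2.65
position: [0.9009, -0.1144, 0.3862]
eef_rot: [0.997, -0.063, 0.032, 0.001]
contact_force: [-0.6, 0.7, 0.3]
finger_gap: 0.996
t 2.65 pos [ 0.9009 -0.1144  0.3862] gap 0.996 F [-0.6  0.7  0.3] j [-0.175  0.83   0.143  0.006  2.106  1.526]
 tilt 3.63 at yaw -5.33; jaw yaw -97.27 elev -0.12
```

```bash
python3 -m jog '[[[-1,0.06,-0.045,-0.05,0],[-1,0.12,-0.045,-0.1,0],[-1,0.18,-0.045,-0.15,0],[-1,0.24,-0.045,-0.2,0],[-1,0.3,-0.045,-0.2,0],[-1,0.3,-0.045,-0.2,0],[-1,0.3,-0.045,-0.2,0],[-1,0.3,-0.045,-0.2,0]]]'; python3 st.py
```

```text
t: 3.65
position: [0.9114, -0.0813, 0.4094]
eef_rot: [0.996, -0.064, 0.059, 0.002]
contact_force: [-1.5, -0.2, -0.2]
finger_gap: 0.999
t 3.65 pos [ 0.9114 -0.0813  0.4094] gap 0.999 F [-1.5 -0.2 -0.2] j [-0.137  0.805  0.144  0.006  2.075  1.564]
 tilt 6.79 at yaw -5.23; jaw yaw -97.28 elev -0.24
```

```bash
python3 -m jog '[[[-1,0.9,0,-0.4,0],[-1,0.9,0,-0.4,0],[-1,0.9,0,-0.4,0],[-1,0.9,0,-0.4,0]]]'>/dev/null; python3 st.py;  python3 -m jog '[[[-1,0.9,0,0,0],[-1,0.9,0,0,0],[-1,0.9,0,0,0],[-1,0.9,0,0,0]]]'>/dev/null; python3 st.py
```

```text
t 4.15 pos [ 0.9371 -0.0907  0.4053] gap 0.998 F [0.5 0.8 0.2] j [-0.145  0.813  0.144  0.01   2.01   1.558]
 tilt 10.00 at yaw -5.32; jaw yaw -97.27 elev -0.34
t 4.65 pos [ 0.9999 -0.1031  0.341 ] gap 0.999 F [-0.1  0.   0.2] j [-0.15   0.889  0.145  0.013  1.878  1.554]
 tilt 13.15 at yaw -5.43; jaw yaw -97.26 elev -0.43
```

```bash
python3 -m jog '[[[-1,0.9,0,-0.4,0],[-1,0.9,0,-0.4,0]]]'>/dev/null; python3 st.py
```

```text
t 4.90 pos [ 1.0108 -0.1069  0.3664] gap 1.002 F [-0.4 -0.3  0.7] j [-0.153  0.869  0.143  0.016  1.841  1.552]
 tilt 16.58 at yaw -5.58; jaw yaw -97.24 elev -0.49
```

```bash
python3 -m jog '[[[-1,0.005,0,-0.002,0],[-1,0.005,0,-0.002,0]]]'>/dev/null; python3 st.py 0.545 0.02 0.3
```

```text
t 5.15 pos [ 1.0113 -0.107   0.3706] gap 1.003 F [ 0.4  0.1 -0.6] j [-0.153  0.865  0.143  0.017  1.837  1.552]
 tilt 16.99 at yaw -5.61; jaw yaw -97.23 elev -0.50
 shift [-0.4785 -0.0667 -0.0717]
```

```bash
python3 st.py 0.5413 -0.053 0.181; python3 st.py 0.5413 -0.053 0.25
```

```text
t 5.15 pos [ 1.0113 -0.107   0.3706] gap 1.003 F [ 0.4  0.1 -0.6] j [-0.153  0.865  0.143  0.017  1.837  1.552]
 tilt 16.99 at yaw -5.61; jaw yaw -97.23 elev -0.50
 shift [-0.5078  0.0072  0.0431]
t 5.15 pos [ 1.0113 -0.107   0.3706] gap 1.003 F [ 0.4  0.1 -0.6] j [-0.153  0.865  0.143  0.017  1.837  1.552]
 tilt 16.99 at yaw -5.61; jaw yaw -97.23 elev -0.50
 shift [-0.4877  0.0066 -0.0229]
```

```bash
python3 -m jog '[[[-1,-0.06,0,-0.02,0],[-1,-0.12,0,-0.03,-5],[-1,-0.18,0.002,-0.03,-10],[-1,-0.24,0.003,-0.03,-17],[-1,-0.3,0.004,-0.03,-17],[-1,-0.36,0.005,-0.03,-17],[-1,-0.42,0.006,-0.02,-17],[-1,-0.48,0.007,0,-17]]]'>/dev/null;python3 -m jog '[[[-0.5,-0.027,-0.008,0.043,0],[-0.5,-0.027,-0.008,0.043,0]]]'>/dev/null; python3 st.py 0.5413 -0.053 0.181
python3 - <<'E'
from h import *
import cv2
i=cams.camera_info("wrist");p,d=cams.get_image("wrist")
np.savez("pics/w1.npz",d=d,**i)
cv2.imwrite("pics/w1.png",p[:,:,::-1])
P=panel(-.1268)
for l in[(-6,-40,0),(-6,-40,30),(20,50,0),(-22,50,0),(6,-43.7,30),(50,-90,0),(50,90,0)]:print(l,proj(P.apply(np.array(l)/1e3)+[.6014,-.0193,.0626],i)[0].round(1))
E
```

```text
t 6.40 pos [ 0.5388 -0.0523  0.1818] gap 0.748 F [ 0.8 -0.2  0.6] j [-0.195  0.153  1.864  0.038  0.834  1.185]
 tilt 16.78 at yaw -5.53; jaw yaw -80.92 elev 4.35
 shift [0.002  0.001  0.0015]
(-6, -40, 0) [322.9 166.7]
(-6, -40, 30) [320.2 182.9]
(20, 50, 0) [238.9 116.3]
(-22, 50, 0) [234.1 154.3]
(6, -43.7, 30) [327.8 173.7]
(50, -90, 0) [392.4 132.1]
(50, 90, 0) [197.5  70.4]
```

View pics/w1.png

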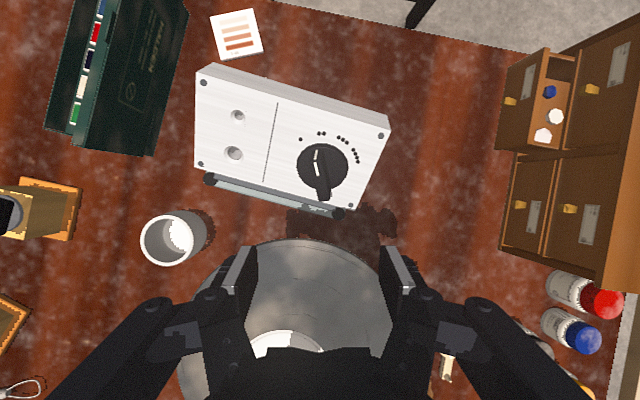

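The wrist view shows the small hole at (238,115), the wide one at (234,153) and the dial at (322,165). These match the predictions within 2 px. The pointer is at (317,150), about -0.29 rad, so the dial stands at two dots. Now I descend and grip the bar.

```bash
python3 -m jog '[[[0.2,0.002,0.001,0.04,0],[0.2,0.002,0.001,0.075,0],[0.2,0.002,0.001,0.1,-1],[0.2,0.002,0.001,0.101,-1]]]' 30; python3 -m jog '[[[1,0,0,0,0],[1,0,0,0,0],[1,0,0,0,0],[1,0,0,0,0]]]' 30; python3 st.py 0.5705 -0.0559 0.0857
```

```text
t: 6.95
position: [0.5791, -0.0575, 0.0901]
eef_rot: [0.984, 0.092, 0.148, 0.029]
contact_force: [0.5, -0.0, 0.6]
finger_gap: 0.402
t: 7.45
position: [0.5792, -0.0574, 0.0908]
eef_rot: [0.984, 0.092, 0.149, 0.029]
contact_force: [-0.1, -0.3, -0.6]
finger_gap: -0.001
t 7.45 pos [ 0.5792 -0.0574  0.0908] gap -0.001 F [-0.1 -0.3 -0.6] j [-0.189  0.323  1.918  0.048  0.597  1.159]
 tilt 17.43 at yaw -5.71; jaw yaw -80.02 elev 4.85
 shift [-0.0093 -0.0034  0.0022]
```

```bash
cat > pic.py <<'E'
from h import *
import cv2,sys
# name cam [x y w h scale]
n,c=sys.argv[1:3];p,d=cams.get_image(c);p=p[:,:,::-1]
if len(sys.argv)>3:
    x,y,w,h,s=map(int,sys.argv[3:]);p=cv2.resize(p[y:y+h,x:x+w],None,fx=s,fy=s,interpolation=cv2.INTER_CUBIC)
cv2.imwrite(f"pics/{n}.png",p)
E
python3 pic.py d1 side 320 150 150 120 5; python3 st.py
python3 - <<'E'
from h import *
s=arm.state();r=R.from_quat(s["eef_rot"])
for z in(0,.022):print(proj(s["position"]+r.apply([0,0,z]),I["side"]))
E
```

```text
t 7.50 pos [ 0.5791 -0.0574  0.0906] gap 0.001 F [ 0.3  0.1 -0.3] j [-0.189  0.324  1.918  0.048  0.597  1.159]
 tilt 17.42 at yaw -5.71; jaw yaw -80.02 elev 4.85
[[366.41945208 231.46662922]]
[[368.99155993 238.77950009]]
```

View pics/d1.png

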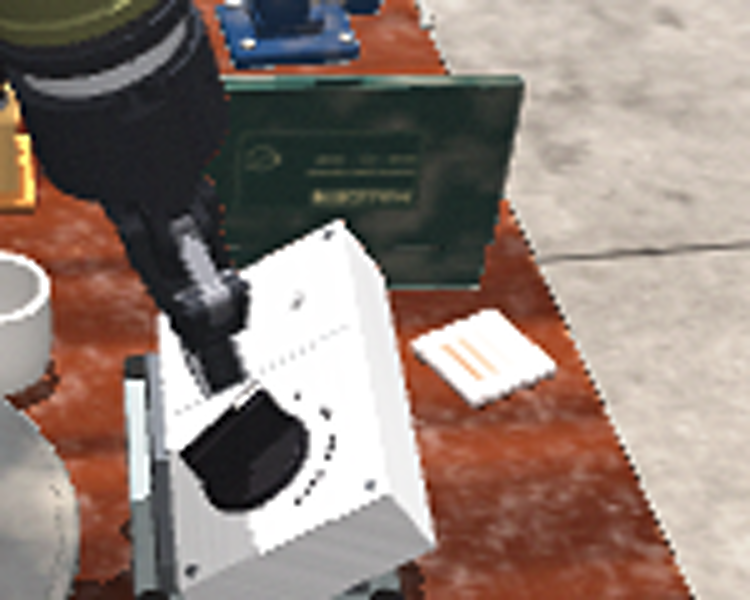

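```bash
python3 - <<'E'
from h import *
i=I["side"];p,d=cams.get_image("side")
P=panel(-.1268);O=np.array([.6014,-.0193,.0626])
s=arm.state();r=R.from_quat(s["eef_rot"])
def back(u,v):
    z=d[v,u];c=np.array([(u-i["cx"])/i["fx"]*z,-(v-i["cy"])/i["fy"]*z,-z]);return i["view"][:3,:3].T@(c-i["view"][:3,3])
for cu,cv in[(215,375),(225,370),(205,340),(215,305),(255,440),(225,440),(200,455),(270,410),(280,450),(300,370)]:
    u,v=320+cu//5,150+cv//5;w=back(u,v);print((cu,cv),"panel",(P.inv().apply(w-O)*1e3).round(1),"tool",(r.inv().apply(w-s["position"])*1e3).round(1))
E
```

```text
(215, 375) panel [ 11.9 -55.5  63.7] tool [ -4.1  14.  -32.7]
(225, 370) panel [ 15.4 -52.4  61.3] tool [  0.6  12.3 -31.4]
(205, 340) panel [ 26.4 -74.1  95.7] tool [ -5.9  32.7 -67.7]
(215, 305) panel [  49.6 -100.7  127.9] tool [  -2.2   61.5 -105.6]
(255, 440) panel [  0.4 -41.7  12.4] tool [ 4.3  2.6 19.8]
(225, 440) panel [ -6.5 -49.5  26. ] tool [-8.2  6.7  8.8]
(200, 455) panel [-18.5 -51.9  26.6] tool [-20.1   5.4  11.9]
(270, 410) panel [ 11.8 -35.   18. ] tool [15.  -1.  11.1]
(280, 450) panel [  8.3 -46.8   5.9] tool [11.7 10.5 23.6]
(300, 370) panel [18.6  4.  -1.1] tool [ 38.7 -34.2  27.5]
```

```bash
python3 pic.py d2 wrist 200 60 240 180 3;python3 - <<'E'
from h import *
i=cams.camera_info("wrist")
P=panel(-.1268);s=arm.state();r=R.from_quat(s["eef_rot"])
f=lambda w:((proj(w,i)[0]-[200,60])*3).round(0)
for l in[(-6,-40,0),(-6,-40,30),(16,-33.2,30),(-28,-46.8,30),(20,50,0)]:print(l,f(P.apply(np.array(l)/1e3)+[.6014,-.0193,.0626]))
for z in(0,.003,.022):print("tool",z,f(s["position"]+r.apply([0,0,z])))
E
```

```text
(-6, -40, 0) [356. 464.]
(-6, -40, 30) [342. 555.]
(16, -33.2, 30) [341. 469.]
(-28, -46.8, 30) [344. 629.]
(20, 50, 0) [-17. 250.]
tool 0 [355. 540.]
tool 0.003 [355. 533.]
tool 0.022 [355. 495.]
```

View pics/d2.png

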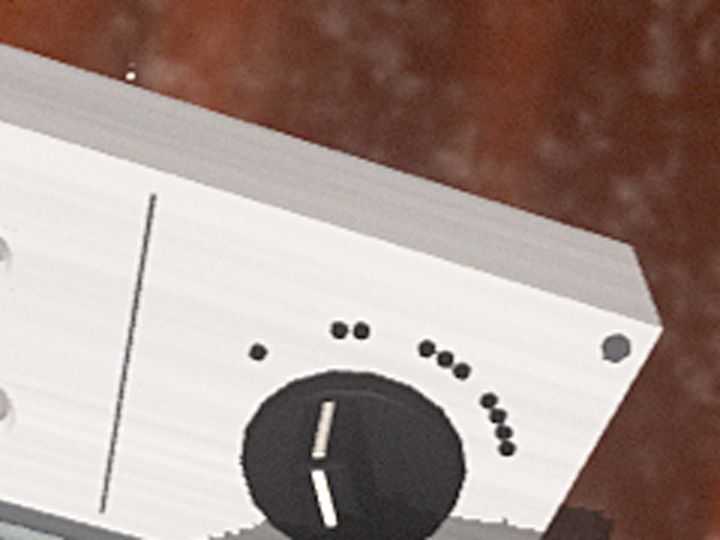

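```bash
python3 - <<'E'
from h import *
import cv2
i=cams.camera_info("wrist");p,d=cams.get_image("wrist")
c=p[170:320,220:420,::-1];c=(255*(c/255.)**.45).astype(np.uint8)
cv2.imwrite("pics/d3.png",cv2.resize(c,None,fx=4,fy=4,interpolation=cv2.INTER_CUBIC))
P=panel(-.1268);O=np.array([.6014,-.0193,.0626])
V=i["view"];Rc=V[:3,:3];cam=-Rc.T@V[:3,3]
for cu,cv_,h in[(330,403,6),(318,458,30),(318,470,30),(333,525,30),(340,330,0),(361,330,0),(258,352,0),(445,359,0)]:
    u,v=200+(cu+.5)/3-.5,60+(cv_+.5)/3-.5
    ray=Rc.T@np.array([(u-i["cx"])/i["fx"],-(v-i["cy"])/i["fy"],-1])
    a=P.inv().apply(cam-O)*1e3;b=P.inv().apply(ray);l=a+b*(h-a[2])/b[2]
    print((cu,cv_),l.round(1),"ang %.3f r %.1f"%(np.arctan2(-(l[1]+40),l[0]+6),np.hypot(l[1]+40,l[0]+6)))
s=arm.state();r=R.from_quat(s["eef_rot"])
for z in(0,.022):
    w=s["position"]+r.apply([0,0,z]);print("tip",z,(P.inv().apply(w-O)*1e3).round(1))
E
```

```text
(330, 403) [ 13.1 -28.5   6. ] ang -0.540 r 22.3
(318, 458) [ 17.  -28.1  30. ] ang -0.477 r 25.9
(318, 470) [ 14.2 -28.9  30. ] ang -0.504 r 23.1
(333, 525) [  1.5 -35.6  30. ] ang -0.533 r 8.7
(340, 330) [ 27.8 -25.8   0. ] ang -0.399 r 36.6
(361, 330) [ 29.3 -30.    0. ] ang -0.277 r 36.7
(258, 352) [ 16.2 -10.4   0. ] ang -0.926 r 37.0
(445, 359) [ 28.7 -49.    0. ] ang 0.253 r 35.9
tip 0 [  1.6 -40.7  32.6]
tip 0.022 [ -5.1 -40.5  11.6]
```

View pics/d3.png

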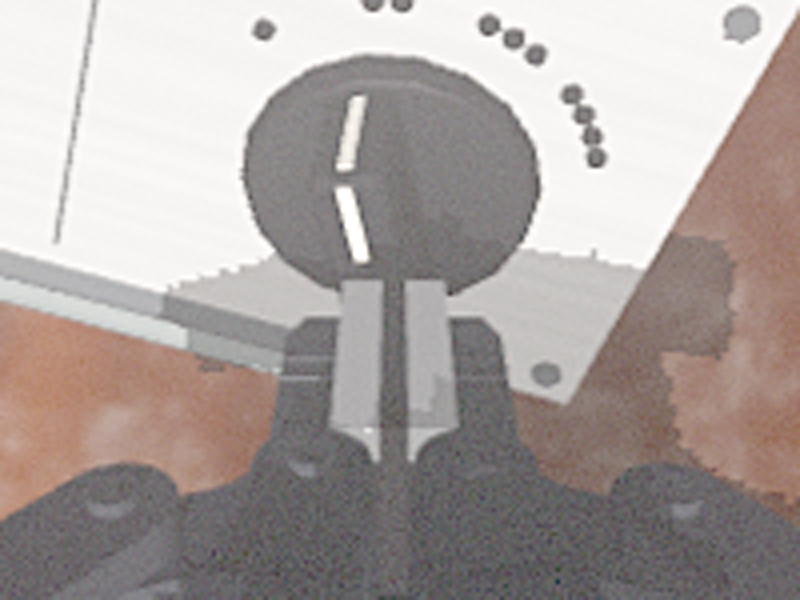

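```bash
python3 - <<'E'
from h import *
i=cams.camera_info("wrist");s=arm.state();r=R.from_quat(s["eef_rot"])
V=i["view"];cam=-V[:3,:3].T@V[:3,3];print("cam in tool",r.inv().apply(cam-s["position"]).round(4), "look",r.inv().apply(-V[2,:3]).round(3))
for x in(-.011,0,.011):
  for z in(0,.011,.022):print(x,z,((proj(s["position"]+r.apply([x,0,z]),i)[0]-[220,170])*4).round(0))
E
```

```text
cam in tool [ 0.0813 -0.0002 -0.159 ] look [-0.318  0.     0.948]
-0.011 0 [393. 344.]
-0.011 0.011 [393. 310.]
-0.011 0.022 [393. 278.]
0 0 [393. 280.]
0 0.011 [393. 248.]
0 0.022 [393. 219.]
0.011 0 [393. 212.]
0.011 0.011 [393. 184.]
0.011 0.022 [393. 158.]
```

```bash
python3 - <<'E'
from h import *
i=cams.camera_info("wrist");s=arm.state();r=R.from_quat(s["eef_rot"])
p,d=cams.get_image("wrist");V=i["view"];P=panel(-.1268);O=np.array([.6014,-.0193,.0626])
def back(u,v):
    z=float(d[v,u]);c=np.array([(u-i["cx"])/i["fx"]*z,-(v-i["cy"])/i["fy"]*z,-z]);return V[:3,:3].T@(c-V[:3,3])
for cu in(361,395,428):
  for cv in(210,240,262,275,290,320,360,420):
    w=back(220+cu//4,170+cv//4);print((cu,cv),"tool",(r.inv().apply(w-s["position"])*1e3).round(0),"panel",(P.inv().apply(w-O)*1e3).round(0))
E
```

```text
(361, 210) tool [11. -5.  1.] panel [ 10. -32.  29.]
(361, 240) tool [ 5. -5.  3.] panel [  4. -34.  29.]
(361, 262) tool [ 2. -5.  3.] panel [  1. -35.  30.]
(361, 275) tool [-1. -5.  4.] panel [ -2. -36.  29.]
(361, 290) tool [ 11.  -4. -23.] panel [ 17. -33.  52.]
(361, 320) tool [ 11.  -4. -32.] panel [ 20. -34.  60.]
(361, 360) tool [ 11.  -4. -41.] panel [ 23. -34.  69.]
(361, 420) tool [ 11.  -4. -53.] panel [ 26. -34.  80.]
(395, 210) tool [10. -0.  4.] panel [  9. -37.  26.]
(395, 240) tool [ 5. -0.  4.] panel [  5. -39.  28.]
(395, 262) tool [ 1. -0.  4.] panel [  2. -40.  28.]
(395, 275) tool [-1. -0.  5.] panel [ -1. -41.  28.]
(395, 290) tool [ 11.  -0. -23.] panel [ 18. -37.  52.]
(395, 320) tool [ 11.  -0. -32.] panel [ 21. -37.  60.]
(395, 360) tool [ 11.  -0. -41.] panel [ 24. -37.  69.]
(395, 420) tool [ 11.  -0. -53.] panel [ 27. -38.  80.]
(428, 210) tool [-0.  6. 28.] panel [ -5. -46.   6.]
(428, 240) tool [-7.  6. 29.] panel [-12. -49.   6.]
(428, 262) tool [-10.   6.  28.] panel [-14. -49.   8.]
(428, 275) tool [-11.   6.  25.] panel [-15. -50.  11.]
(428, 290) tool [ 11.   4. -23.] panel [ 20. -42.  51.]
(428, 320) tool [ 11.   4. -32.] panel [ 22. -42.  59.]
(428, 360) tool [ 10.   4. -39.] panel [ 24. -42.  67.]
(428, 420) tool [ 11.   4. -53.] panel [ 29. -41.  80.]
```

The depth readings show the shut fingertips at about -21 mm along tool z in the reported frame, not +22 mm. So they stand about 43 mm farther back than the text says, and the fingers closed above the bar without touching it. The pointer is near -0.48 rad. I'll work from the measured offset.

```bash
python3 -m jog '[[[0,0,0,0,-10],[0,0,0,0,-10],[0,0,0,0,-10]]]' 30 >/dev/null; python3 st.py 0.5831 -0.057 0.0446
```

```text
t 8.07 pos [ 0.579  -0.0574  0.0901] gap 0.500 F [ 0.4 -0.1 -0.3] j [-0.189  0.325  1.918  0.048  0.597  0.988]
 tilt 17.37 at yaw -5.70; jaw yaw -70.51 elev 7.58
 shift [-0.0083 -0.005   0.0446]
```

```bash
python3 -m jog '[[[0,-0.008,-0.005,0.01,0],[0,-0.008,-0.005,0.025,0],[0,-0.008,-0.005,0.035,0],[0,-0.008,-0.005,0.044,0],[0,-0.008,-0.005,0.044,0]]]' 30 >/dev/null; python3 st.py 0.5831 -0.057 0.0446;
python3 -m jog '[[[1,0,0,0,0],[1,0,0,0,0],[1,0,0,0,0],[1,0,0,0,0]]]' 30 >/dev/null;python3 st.py 0.5831 -0.057 0.0446
```

```text
t 8.70 pos [ 0.582  -0.0573  0.0447] gap 0.501 F [-6.5 -2.9  5.8] j [-0.187  0.4    1.959  0.055  0.483  0.981]
 tilt 17.23 at yaw -5.81; jaw yaw -70.50 elev 7.55
 shift [0.0011 0.0001 0.0004]
t 9.20 pos [ 0.583  -0.0586  0.0459] gap 0.169 F [-5.6 -5.5  9.6] j [-0.189  0.399  1.958  0.053  0.482  0.981]
 tilt 17.38 at yaw -6.07; jaw yaw -70.58 elev 7.67
 shift [ 0.0003 -0.0016  0.0012]
```

```bash
python3 -m jog '[[[1,0,0,-0.002,7],[1,0,0,-0.002,14],[1,0,0,-0.002,21],[1,0,0,-0.002,28],[1,0,0,-0.002,35],[1,0,0,-0.002,40],[1,0,0,-0.002,45],[1,0,0,-0.002,45]]]' 30 >/dev/null;python3 st.py;python3 -m jog '[[[0,0,0,0,0],[0,0,0,0,0],[0,0,0,-0.01,0],[0,0,0,-0.05,0],[0,0,0,-0.1,0],[0,0,0,-0.1,0]]]' 30 >/dev/null;python3 st.py
python3 pic.py d4 wrist 200 60 240 180 3;python3 - <<'E'
from h import *
i=cams.camera_info("wrist")
P=panel(-.1268)
f=lambda w:((proj(w,i)[0]-[200,60])*3).round(0)
for a in(.1,.2,.3,.4):
    print(a,[f(P.apply(np.array([-6+k*np.cos(a),-40-k*np.sin(a),30])/1e3)+[.6014,-.0193,.0626]) for k in(9,23)])
E
```

```text
t 10.20 pos [ 0.5825 -0.0539  0.0469] gap 0.133 F [ 3.9 21.4 -1.4] j [-0.183  0.397  1.958  0.061  0.487  1.767]
 tilt 17.29 at yaw -5.02; jaw yaw -113.78 elev -5.72
t 10.95 pos [ 0.555  -0.0524  0.1474] gap 0.497 F [ 0.1 -0.8  1.3] j [-0.191  0.211  1.899  0.046  0.722  1.78 ]
 tilt 17.81 at yaw -5.28; jaw yaw -113.79 elev -5.82
0.1 [array([353., 397.]), array([342., 353.])]
0.2 [array([356., 396.]), array([351., 351.])]
0.3 [array([360., 396.]), array([360., 350.])]
0.4 [array([363., 396.]), array([369., 350.])]
```

View pics/d4.png

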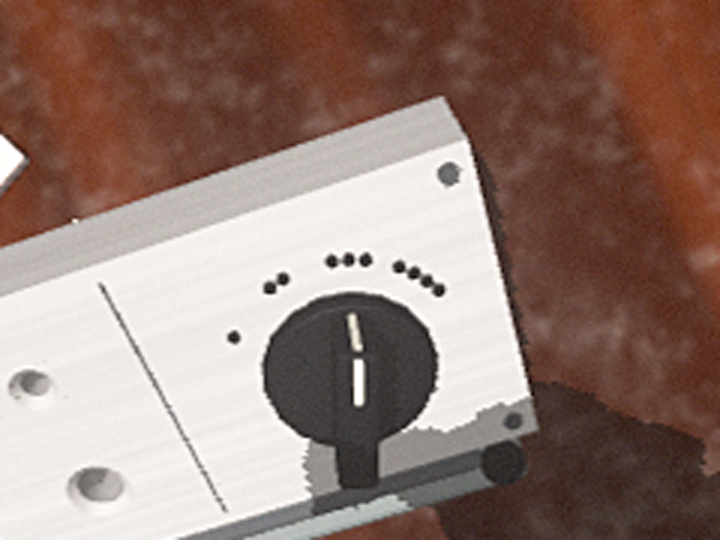

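The pointer (358,360)–(359,403) lines up with the projected 0.3 rad line, so the dial is at three dots. Now to the thin probe.

```bash
python3 st.py 0.345 0.282 0.19
```

```text
t 11.00 pos [ 0.554  -0.0522  0.1453] gap 0.502 F [-1.2  0.2 -0.3] j [-0.191  0.214  1.901  0.046  0.721  1.78 ]
 tilt 17.61 at yaw -5.22; jaw yaw -113.80 elev -5.78
 shift [-0.3061 -0.2248 -0.1148]
```

```bash
python3 -m jog '[[[0,-0.02,-0.01,-0.05,0],[0,-0.05,-0.03,-0.1,-5],[-0.4,-0.1,-0.07,-0.12,-10],[-0.4,-0.15,-0.11,-0.12,-18],[-0.4,-0.2,-0.15,-0.12,-18],[-0.4,-0.25,-0.19,-0.12,-18],[-0.4,-0.306,-0.225,-0.115,-18],[-0.4,-0.306,-0.225,-0.115,-18]]]'>/dev/null; python3 st.py 0.345 0.282 0.19
python3 - <<'E'
from h import *
import cv2
i=cams.camera_info("wrist");p,d=cams.get_image("wrist");np.savez("pics/w5.npz",d=d,**i)
for w in[(.364,.28,.12),(.364,.28,.052)]:print(proj(w,i))
print(arm.state()["position"])
c=p[:,:,::-1];c=(255*(c/255.)**.6).astype(np.uint8);cv2.imwrite("pics/w5.png",cv2.resize(c[60:320,180:500],None,fx=2.3,fy=2.3,interpolation=cv2.INTER_CUBIC))
E
```

```text
t 12.00 pos [0.3424 0.2845 0.1883] gap 0.698 F [ 0.  -0.8 -0.4] j [ 0.802  0.065  1.955 -0.292  0.948  2.634]
 tilt 17.46 at yaw -5.28; jaw yaw -96.24 elev -0.30
 shift [ 0.0032  0.0022 -0.0007]
[[320.88405235 199.71234209]]
[[320.55727469 197.65621909]]
[0.34294863 0.28406558 0.18842347]
```

View pics/w5.png

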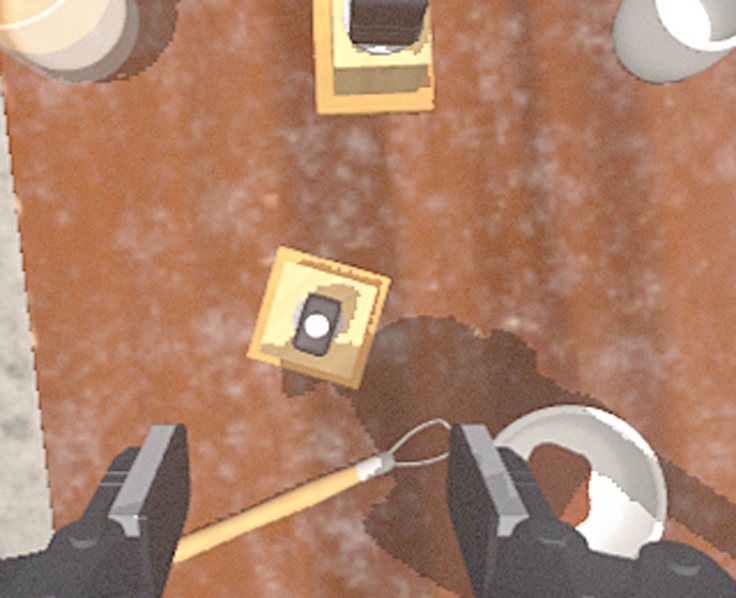

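The thin handle's cap is at crop (317,325), about full-frame (317.8,201.3), 3 px from the prediction. The handle lies about 13° off the jaws, and it can turn in its round hole. I'll refine the position with this view.

```bash
python3 - <<'E'
from h import *
z=np.load("pics/w5.npz");i={k:z[k] for k in("fx","fy","cx","cy","view")};V=i["view"];cam=-V[:3,:3].T@V[:3,3]
u,v=180+317.5/2.3-.5,60+325.5/2.3-.5
ray=V[:3,:3].T@np.array([(u-i["cx"])/i["fx"],-(v-i["cy"])/i["fy"],-1])
t=cam+ray*(.12-cam[2])/ray[2]
dd=z["d"][int(round(v)),int(round(u))]
def C(u,v,x0,y0,ox=0,oy=0):return np.array([x0+(u-ox+.5)/4-.5,y0+(v-oy+.5)/4-.5])
print("top at .12:",t,"depth pt",cam+ray*dd)
print("3view top",tri([(i,(u,v)),(I["scene"],C(138,357,220,265,0,300)),(I["side"],C(525,350,230,130,400,300))]))
E
python3 st.py 0.376 0.279 0.062
```

```text
top at .12: [0.36322044 0.2828798  0.12      ] depth pt [0.36323721 0.282875   0.12046967]
3view top (array([0.36336033, 0.28238849, 0.12138448]), np.float64(0.8297622019058508))
t 12.05 pos [0.3429 0.2841 0.1884] gap 0.700 F [0.2 0.6 0.6] j [ 0.801  0.065  1.955 -0.292  0.948  2.633]
 tilt 17.46 at yaw -5.32; jaw yaw -96.33 elev -0.32
 shift [-0.0061  0.0021  0.1306]
```

```bash
python3 -m jog '[[[-0.4,-0.0066,0,0.04,0],[-0.4,-0.0066,0,0.08,0],[-0.4,-0.0066,0,0.11,0],[-0.4,-0.0066,0,0.13,0],[-0.4,-0.0066,0,0.13,0]]]'>/dev/null; python3 st.py 0.3755 0.281 0.062
```

```text
t 12.68 pos [0.3798 0.2756 0.0646] gap 0.696 F [ 0.6  0.3 -0.1] j [ 0.706  0.284  2.096 -0.376  0.588  2.682]
 tilt 16.65 at yaw -4.90; jaw yaw -96.16 elev -0.38
 shift [-0.0054 -0.0049  0.0011]
```

```bash
python3 -m jog '[[[-0.4,-0.0054,-0.005,0.001,-5],[-0.4,-0.0054,-0.005,0.001,-5],[-0.4,-0.0054,-0.005,0.001,-5]]]'>/dev/null; python3 st.py 0.3755 0.281 0.062
```

```text
t 13.05 pos [0.3759 0.2809 0.0629] gap 0.700 F [ 0.9 -0.1 -0.2] j [ 0.723  0.288  2.096 -0.384  0.587  2.62 ]
 tilt 16.70 at yaw -4.79; jaw yaw -91.47 elev 0.99
 shift [-0.0007 -0.0001  0.0007]
```

```bash
python3 -m jog '[[[1,0,0,0,0],[1,0,0,0,0],[1,0,0,0,0],[1,0,0,0,0],[1,0,0,0,0]]]' 50 >/dev/null; python3 st.py; python3 -m jog '[[[1,0,0,0,0],[1,0,0,0,0]]]' 80 >/dev/null; python3 st.py 0.3755 0.281 0.162
```

```text
t 13.68 pos [0.3765 0.2818 0.0632] gap 0.159 F [-1.1  2.3  2. ] j [ 0.724  0.288  2.095 -0.384  0.586  2.62 ]
 tilt 16.76 at yaw -4.45; jaw yaw -91.46 elev 0.90
t 13.93 pos [0.3765 0.2819 0.0633] gap 0.150 F [-0.8  2.5  2.8] j [ 0.724  0.288  2.095 -0.384  0.586  2.62 ]
 tilt 16.76 at yaw -4.44; jaw yaw -91.45 elev 0.90
 shift [ 0.0275  0.0024 -0.0948]
```

```bash
python3 -m jog '[[[1,0.006,0,-0.02,0],[1,0.012,0,-0.04,0],[1,0.02,0,-0.068,0],[1,0.029,0.001,-0.096,0],[1,0.038,0.001,-0.125,0],[1,0.038,0.001,-0.125,0]]]'>/dev/null; python3 st.py; python3 pic.py e1 side 200 60 160 140 5
```

```text
t 14.68 pos [0.3777 0.2832 0.1956] gap 0.156 F [ 0.3 -0.3 -1.3] j [ 0.725  0.087  1.905 -0.257  0.957  2.447]
 tilt 16.90 at yaw -4.11; jaw yaw -91.47 elev 0.80
```

View pics/e1.png

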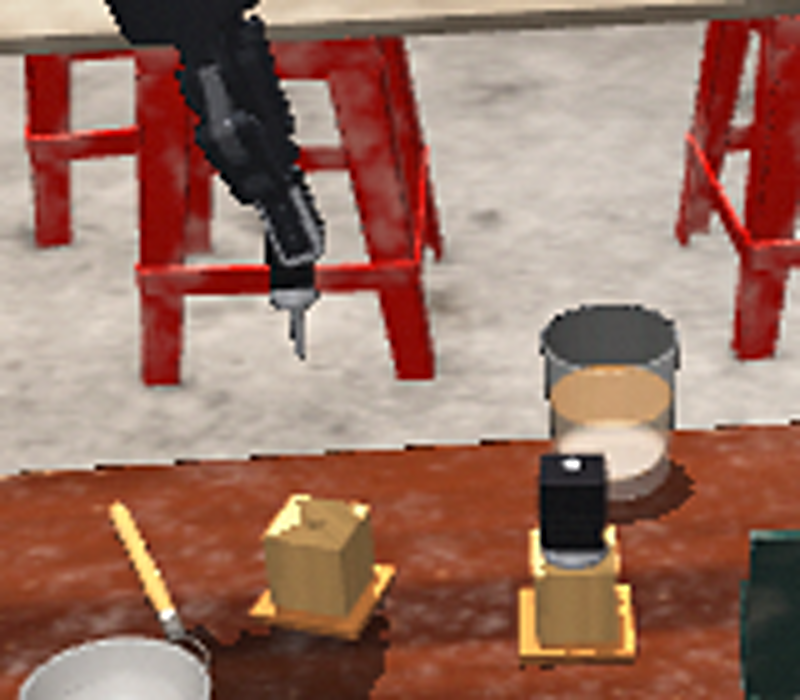

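```bash
python3 -m jog '[[[1,0.01,0,-0.04,-10],[1,0.023,0,-0.077,-20],[1,0.023,0,-0.077,-30],[1,0.023,0,-0.077,-40],[1,0.023,0,-0.077,-50],[1,0.023,0,-0.077,-60],[1,0.023,0,-0.077,-70],[1,0.023,0,-0.077,-80]]]'>/dev/null; python3 -m jog '[[[1,0,0,0,-10],[1,0,0,0,-20],[1,0,0,0,-30],[1,0,0,0,-40],[1,0,0,0,-50],[1,0,0,0,-60],[1,0,0,0,-70],[1,0,0,0,-80]]]'>/dev/null; python3 st.py .56 .03 .26
```

```text
t 16.73 pos [0.3739 0.2809 0.269 ] gap 0.158 F [ 0.2  0.  -0.3] j [ 0.727  0.016  1.775 -0.229  1.166 -0.412]
 tilt 16.34 at yaw -6.19; jaw yaw 69.90 elev 4.03
 shift [-0.2519 -0.1718  0.0683]
```

```bash
cat > ins.py <<'E'
from h import *
from st import st
import sys
def tool(tilt,yaw,jaw,el):
    t,y,j,e=np.radians([tilt,yaw,jaw,el]);z=np.array([np.sin(t)*np.cos(y),np.sin(t)*np.sin(y),-np.cos(t)])
    v=np.array([np.cos(e)*np.cos(j),np.cos(e)*np.sin(j),np.sin(e)]);v-=z*(v@z);v/=np.linalg.norm(v)
    return R.from_matrix(np.c_[np.cross(v,z),v,z])
Rg=tool(16.76,-4.44,-91.45,.9);Tg=np.array([.3765,.2819,.0633])
o=Rg.inv().apply(np.array([.3633,.2822,.052])-Tg);a=Rg.inv().apply([0,0,1])
try: o,a=np.load("grip.npy")
except OSError: pass
H=np.array([.6242,.0280,.0743]);n=panel(-.1268).apply([0,0,1])
if __name__=="__main__":
    s,r=st();k=float(sys.argv[1]);turn=float(sys.argv[2]) if len(sys.argv)>2 else None
    f=lambda d:np.degrees(np.arccos(np.clip(r.apply(R.from_euler('z',d,degrees=True).apply(a))@n,-1,1)))
    ds=np.arange(-40,41,.5);b=ds[np.argmin([f(d) for d in ds])]
    if turn is None: turn=b
    r2=r*R.from_euler('z',turn,degrees=True)
    print("origin in tool",o.round(4),"best turn",b,"misalign %.2f now %.2f at turn %.2f"%(f(b),f(0),f(turn)))
    print("shift",r.inv().apply(H+n*k-r2.apply(o)-s["position"]).round(4),"for turn",turn)
    po=r.apply(o)+s["position"];print("probe origin rel hole, panel frame mm",(panel(-.1268).inv().apply(po-H)*1e3).round(1))
E
python3 ins.py .1
```

```text
t 16.73 pos [0.3739 0.2809 0.269 ] gap 0.158 F [ 0.2  0.  -0.3] j [ 0.727  0.016  1.775 -0.229  1.166 -0.412]
 tilt 16.34 at yaw -6.19; jaw yaw 69.90 elev 4.03
origin in tool [-0.0159 -0.0001  0.007 ] best turn -15.5 misalign 1.91 now 5.12 at turn 1.91
shift [-0.213  -0.1758  0.1627] for turn -15.5
probe origin rel hole, panel frame mm [-105.5  215.4  308.6]
```

```bash
python3 -m jog '[[[1,-0.04,-0.035,0,-5],[1,-0.08,-0.07,0,-10],[1,-0.12,-0.105,0.02,-15.5],[1,-0.16,-0.14,0.04,-15.5],[1,-0.2,-0.17,0.07,-15.5],[1,-0.213,-0.176,0.11,-15.5],[1,-0.213,-0.176,0.15,-15.5],[1,-0.213,-0.176,0.163,-15.5]]]'>/dev/null; python3 ins.py .1
python3 - <<'E'
from ins import *
import cv2
ims=[]
s=arm.state();r=R.from_quat(s["eef_rot"])
po=r.apply(o)+s["position"];ax=r.apply(a)
for c,(x,y) in(("scene",(270,110)),("side",(330,170))):
    p,d=cams.get_image(c);q=p[y:y+75,x:x+80,::-1];ims.append(cv2.resize(q,None,fx=5,fy=5,interpolation=cv2.INTER_CUBIC))
    for nm,w in(("tip",po-.032*ax),("collar under",po),("hole",H)):print(c,nm,((proj(w,I[c])[0]-[x,y]+.5)*5-.5).round(0))
cv2.imwrite("pics/i1.png",np.hstack(ims))
E
```

```text
t 17.73 pos [0.5467 0.036  0.1532] gap 0.155 F [-0.2  0.  -0.6] j [ 0.013  0.206  1.875 -0.049  0.788 -1.437]
 tilt 15.78 at yaw -6.56; jaw yaw 84.73 elev -0.36
origin in tool [-0.0159 -0.0001  0.007 ] best turn -0.5 misalign 2.47 now 2.47 at turn 2.47
shift [-0.0047  0.0011 -0.0043] for turn -0.5
probe origin rel hole, panel frame mm [-5.8 -1.4 97.5]
scene tip [137. 299.]
scene collar under [152. 272.]
scene hole [ 96. 333.]
side tip [155. 116.]
side collar under [118.  66.]
side hole [246. 202.]
```

View pics/i1.png

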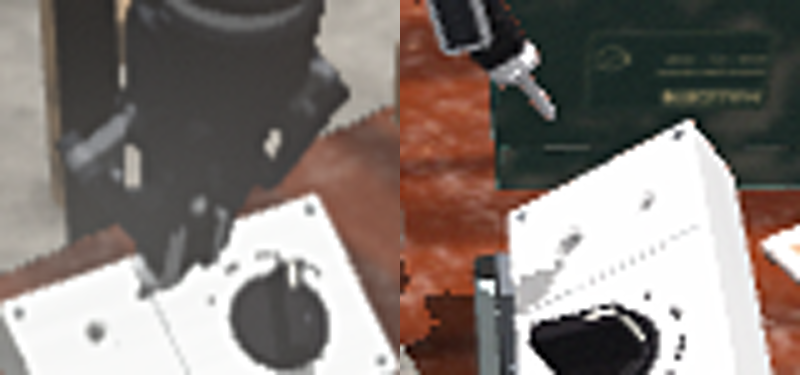

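```bash
python3 - <<'E'
from ins import *
import cv2
s=arm.state();r=R.from_quat(s["eef_rot"]);po=r.apply(o)+s["position"];ax=r.apply(a);P=panel(-.1268)
g=lambda c,u,v,x,y:(I[c],np.array([x+(u+.5)/5-.5,y+(v+.5)/5-.5]))
for nm,A,B,m in(("tip",(145,293),(151,117),po-.032*ax),("hole",(96,332),(248,202),H)):
    w,e=tri([g("scene",*A,270,110),g("side",*B,330,170)]);print(nm,w.round(4),"res",e.round(2),"minus model, panel mm",(P.inv().apply(w-m)*1e3).round(1))
im=cv2.imread("pics/i1.png");c=np.hstack([im[230:320,90:210],im[60:150,490:610]])
cv2.imwrite("pics/i2.png",cv2.resize((255*(c/255.)**.6).astype(np.uint8),None,fx=3,fy=3))
E
```

```text
tip [0.5787 0.0285 0.1267] res 0.11 minus model, panel mm [-2.  -4.7  2.3]
hole [0.625  0.0274 0.0745] res 0.05 minus model, panel mm [ 0.8 -0.5 -0.3]
```

View pics/i2.png

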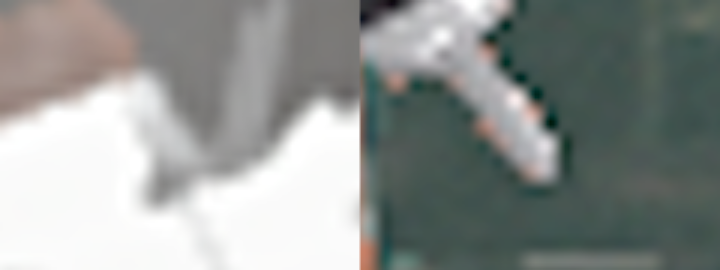

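```bash
python3 - <<'E'
from ins import *
s=arm.state();r=R.from_quat(s["eef_rot"]);po=r.apply(o)+s["position"];ax=r.apply(a);P=panel(-.1268)
g=lambda c,u,v,x,y:(I[c],np.array([x+(u+.5)/5-.5,y+(v+.5)/5-.5]))
w,e=tri([g("scene",140,297,270,110),g("side",151,117,330,170)]);print("tip",w.round(4),e.round(2),"minus model",(P.inv().apply(w-(po-.032*ax))*1e3).round(1))
E
python3 ins.py .04 0
```

```text
tip [0.5793 0.0308 0.1249] 0.16 minus model [-2.7 -2.3  0.7]
t 17.82 pos [0.5479 0.0367 0.1552] gap 0.157 F [-0.7 -0.5 -1.1] j [ 0.014  0.204  1.872 -0.049  0.789 -1.437]
 tilt 15.96 at yaw -6.39; jaw yaw 84.79 elev -0.34
origin in tool [-0.0159 -0.0001  0.007 ] best turn -0.5 misalign 2.28 now 2.28 at turn 2.28
shift [-0.0226 -0.0005  0.0541] for turn 0.0
probe origin rel hole, panel frame mm [-3.7 -0.6 98.5]
```

```bash
python3 -m jog '[[[1,-0.01,0.001,0.02,0],[1,-0.02,0.001,0.04,0],[1,-0.024,0.001,0.054,0],[1,-0.024,0.001,0.054,0],[1,-0.024,0.001,0.054,0]]]'>/dev/null; python3 ins.py .034 0
python3 - <<'E'
from ins import *
import cv2
ims=[]
s=arm.state();r=R.from_quat(s["eef_rot"])
po=r.apply(o)+s["position"];ax=r.apply(a)
for c,(x,y) in(("scene",(262,150)),("side",(350,185))):
    p,d=cams.get_image(c);q=p[y:y+50,x:x+50,::-1];ims.append(cv2.resize((255*(q/255.)**.7).astype(np.uint8),None,fx=8,fy=8,interpolation=cv2.INTER_CUBIC))
    for nm,w in(("tip",po-.032*ax),("collar under",po),("hole",H)):print(c,nm,((proj(w,I[c])[0]-[x,y]+.5)*8-.5).round(0))
cv2.imwrite("pics/i3.png",np.hstack(ims))
E
```

```text
t 18.45 pos [0.5855 0.0342 0.1105] gap 0.151 F [-0.6  0.4 -0.1] j [ 0.008  0.309  1.859 -0.051  0.696 -1.438]
 tilt 15.98 at yaw -6.37; jaw yaw 84.82 elev -0.34
origin in tool [-0.0159 -0.0001  0.007 ] best turn -0.5 misalign 2.26 now 2.26 at turn 2.26
shift [-0.0007 -0.0018  0.0065] for turn 0.0
probe origin rel hole, panel frame mm [ 1.4  1.7 40.4]
scene tip [219. 206.]
scene collar under [241. 166.]
scene hole [218. 214.]
side tip [218. 180.]
side collar under [162. 105.]
side hole [234. 203.]
```

The viewer's picture limit is reached, so from here I go by force and by model checks. Now inserting in small steps.

```bash
python3 -m jog '[[[1,-0.0013,0,0.004,0],[1,-0.0026,0,0.008,0],[1,-0.0039,0,0.011,0],[1,-0.0039,0,0.011,0]]]'>/dev/null; python3 ins.py .02 0;python3 -m jog '[[[1,-0.0013,0,0.003,0],[1,-0.002,0,0.006,0],[1,-0.002,0,0.006,0]]]'>/dev/null; python3 ins.py .02 0
```

```text
t 19.05 pos [0.5923 0.0334 0.1008] gap 0.153 F [ 0.2  0.  -0.2] j [ 0.006  0.331  1.857 -0.052  0.677 -1.439]
 tilt 15.98 at yaw -6.38; jaw yaw 84.80 elev -0.34
origin in tool [-0.0159 -0.0001  0.007 ] best turn -0.5 misalign 2.27 now 2.27 at turn 2.27
shift [-0.0013 -0.0019  0.0084] for turn 0.0
probe origin rel hole, panel frame mm [ 1.5  1.8 28.4]
t 19.43 pos [0.5959 0.033  0.0952] gap 0.154 F [ 0.   0.5 -0. ] j [ 0.005  0.343  1.856 -0.052  0.667 -1.439]
 tilt 15.96 at yaw -6.39; jaw yaw 84.80 elev -0.34
origin in tool [-0.0159 -0.0001  0.007 ] best turn -0.5 misalign 2.29 now 2.29 at turn 2.29
shift [ 0.0007 -0.0018  0.0021] for turn 0.0
probe origin rel hole, panel frame mm [ 1.2  1.8 21.8]
```

```bash
python3 -m jog '[[[1,-0.0013,0,0.004,0],[1,-0.0026,0,0.008,0],[1,-0.0026,0,0.008,0]]]'>/dev/null; python3 ins.py .01 0|sed -n '1,2p;5p';python3 -m jog '[[[1,-0.0013,0,0.004,0],[1,-0.002,0,0.006,0],[1,-0.002,0,0.006,0]]]'>/dev/null; python3 ins.py .002 0
```

```text
t 19.80 pos [0.6007 0.0325 0.0878] gap 0.151 F [ 0.5 -0.5 -1.1] j [ 0.004  0.359  1.854 -0.052  0.653 -1.439]
 tilt 15.93 at yaw -6.41; jaw yaw 84.80 elev -0.35
probe origin rel hole, panel frame mm [ 0.9  1.9 13. ]
t 20.18 pos [0.6042 0.0321 0.0824] gap 0.153 F [-0.7 -1.5 -1.1] j [ 0.004  0.37   1.853 -0.053  0.643 -1.439]
 tilt 15.91 at yaw -6.42; jaw yaw 84.80 elev -0.35
origin in tool [-0.0159 -0.0001  0.007 ] best turn -0.5 misalign 2.33 now 2.34 at turn 2.34
shift [-0.0007 -0.0021  0.0044] for turn 0.0
probe origin rel hole, panel frame mm [0.7 2.  6.4]
```

```bash
python3 -m jog '[[[1,-0.0013,0,0.003,0],[1,-0.0016,0,0.005,0],[1,-0.0016,0,0.005,0]]]'>/dev/null; python3 ins.py 0 0|sed -n '1,2p;5p';python3 -m jog '[[[1,-0.0007,0,0.002,0],[1,-0.001,0,0.003,0],[1,-0.001,0,0.003,0]]]'>/dev/null; python3 ins.py 0 0
```

```text
t 20.55 pos [0.606  0.0319 0.0781] gap 0.154 F [-4.5  0.1  3.9] j [ 0.003  0.379  1.852 -0.053  0.637 -1.439]
 tilt 15.83 at yaw -6.46; jaw yaw 84.80 elev -0.36
probe origin rel hole, panel frame mm [-0.3  2.   1.8]
t 20.93 pos [0.6063 0.0318 0.0773] gap 0.150 F [-12.3   0.3  19. ] j [ 0.003  0.38   1.852 -0.053  0.636 -1.439]
 tilt 15.80 at yaw -6.48; jaw yaw 84.80 elev -0.36
origin in tool [-0.0159 -0.0001  0.007 ] best turn -0.5 misalign 2.44 now 2.44 at turn 2.44
shift [-0.0007 -0.002   0.0008] for turn 0.0
probe origin rel hole, panel frame mm [-0.5  2.   1. ]
```

```bash
python3 -m jog '[[[1,-0.0007,0,0.0015,0],[1,-0.0007,0,0.0015,0]]]'>/dev/null; python3 ins.py 0 0|sed -n '1,2p;5p';python3 -m jog '[[[0,0,0,0,0],[0,0,0,0,0],[0,0,0,0,0],[0,0,0,0,0]]]'>/dev/null; python3 st.py; python3 -m jog '[[[0,0.003,0,-0.03,0],[0,0.006,0,-0.06,0],[0,0.01,0,-0.1,0],[0,0.01,0,-0.1,0]]]'>/dev/null; python3 st.py
python3 - <<'E'
from ins import *
P=panel(-.1268);top=H+.068*n
for c in("scene","side","wrist"):
    i=cams.camera_info(c);p,d=cams.get_image(c);V=i["view"];cam=-V[:3,:3].T@V[:3,3]
    v,u=np.mgrid[0:400,0:640];z=d.astype(float)
    pc=np.stack([(u-i["cx"])/i["fx"]*z,-(v-i["cy"])/i["fy"]*z,-z],-1)
    w=((pc-V[:3,3])@V[:3,:3]);l=P.inv().apply((w-H).reshape(-1,3)).reshape(w.shape)*1e3
    m=(z>0)&(np.hypot(l[...,0],l[...,1])<22)&(l[...,2]>12)&(l[...,2]<85)
    q=l[m];print(c,"n",m.sum(),"max h",np.sort(q[:,2])[-8:].round(1) if len(q) else "")
    for lo,hi in((12,30),(30,50),(50,66),(66,74)):
        k=q[(q[:,2]>lo)&(q[:,2]<hi)]
        if len(k)>5:print("  h",lo,hi,len(k),"mid x,y",((k.min(0)+k.max(0))/2)[:2].round(1),"mean",k.mean(0)[:2].round(1))
    m=(z>0)&(np.hypot(l[...,0],l[...,1])<13)&(l[...,2]>3)&(l[...,2]<12)
    if m.sum():
      k=l[m];print("  collar-ish h pctl",np.percentile(k[:,2],[10,50,90]).round(1),m.sum())
E
```

```text
t 21.18 pos [0.6063 0.0318 0.0773] gap 0.155 F [-9.5  1.4 13.3] j [ 0.003  0.38   1.852 -0.053  0.636 -1.439]
 tilt 15.78 at yaw -6.49; jaw yaw 84.80 elev -0.36
probe origin rel hole, panel frame mm [-0.5  2.   1.1]
t 21.68 pos [0.6065 0.0318 0.0772] gap 0.492 F [-0.2 -0.5  0.5] j [ 0.003  0.381  1.852 -0.053  0.636 -1.44 ]
 tilt 15.79 at yaw -6.49; jaw yaw 84.80 elev -0.37
t 22.18 pos [0.5714 0.0359 0.1739] gap 0.499 F [-0.4  0.4 -1.3] j [ 0.012  0.212  1.804 -0.045  0.847 -1.444]
 tilt 16.14 at yaw -6.32; jaw yaw 84.81 elev -0.33
scene n 158 max h [75.8 76.  76.3 77.  77.4 77.7 79.8 80.7]
  h 12 30 30 mid x,y [-2.5  0.5] mean [-3.9  5.2]
  h 30 50 40 mid x,y [-2.6  0.6] mean [-3.9  4.2]
  h 50 66 29 mid x,y [-2.3  0.2] mean [-4.8  3.7]
  h 66 74 40 mid x,y [-1.8 -0.2] mean [-2.5  0.8]
  collar-ish h pctl [ 4.3  8.1 11.1] 24
side n 263 max h [72.8 72.9 73.4 73.5 73.8 74.3 74.4 74.5]
  h 12 30 67 mid x,y [-2.1 -0.5] mean [-1.4 -4.6]
  h 30 50 78 mid x,y [-2.2  0.7] mean [-0.7 -5.1]
  h 50 66 66 mid x,y [-2.4 -2.1] mean [-1.2 -5.1]
  h 66 74 49 mid x,y [-2.7 -0.8] mean [-1.6 -2.9]
  collar-ish h pctl [ 4.4  8.8 10.4] 37
wrist n 546 max h [74.3 74.3 74.5 74.5 74.6 74.6 74.7 74.7]
  h 30 50 12 mid x,y [-13.1  -0.6] mean [-13.5  -0.1]
  h 66 74 507 mid x,y [-2.6  0.2] mean [-2.8  0.2]
  collar-ish h pctl [ 7.   9.  10.6] 56
```

```bash
cat > chk.py <<'E'
from ins import *
P=panel(-.1268)
i=cams.camera_info("wrist");p,d=cams.get_image("wrist");V=i["view"]
v,u=np.mgrid[0:400,0:640];z=d.astype(float)
pc=np.stack([(u-i["cx"])/i["fx"]*z,-(v-i["cy"])/i["fy"]*z,-z],-1)
w=(pc-V[:3,3])@V[:3,:3];l=P.inv().apply((w-H).reshape(-1,3)).reshape(w.shape)*1e3
x,y,h=l[...,0],l[...,1],l[...,2]
m=(z>0)&(x>-60)&(x<25)&(y>-130)&(y<30)&(np.abs(h)<4)
A=np.c_[l[m][:,:2],np.ones(m.sum())];c=np.linalg.lstsq(A,h[m],rcond=None)[0];print("face: slopes deg",np.degrees(c[:2]).round(2),"h0",c[2].round(2),m.sum())
m=(z>0)&(np.hypot(x,y)<16)&(h>60)&(h<80);k=l[m];c2=np.linalg.lstsq(np.c_[k[:,:2],np.ones(len(k))],k[:,2],rcond=None)[0]
print("top: pctl",np.percentile(k[:,2],[5,25,50,75,95]).round(1),"slopes",np.degrees(c2[:2]).round(1),"x",k[:,0].min().round(1),k[:,0].max().round(1),"y",k[:,1].min().round(1),k[:,1].max().round(1),len(k))
# cap = bright pixels
b=m&(p.min(2)>150);
if b.sum(): print("cap centre",l[b].mean(0).round(1),b.sum())
m=(z>0)&(np.hypot(x,y)<13)&(h>2)&(h<14);
for q in np.sort(l[m][:,2])[::6]:print(q.round(1),end=" ")
E
python3 chk.py
```

```text
face: slopes deg [0.03 0.33] h0 -0.33 11203
top: pctl [69.2 70.5 71.1 71.9 73.7] slopes [0.6 0.2] x -13.7 8.0 y -7.5 7.8 537
cap centre [-2.1  0.2 73. ] 102
6.8 7.5 7.9 8.5 8.8 9.2 9.6 10.2 10.7 11.1
```

```bash
python3 - <<'E'
from h import *
i=np.load("pics/w5.npz");d=i["d"];V=i["view"];v,u=np.mgrid[0:400,0:640];z=d.astype(float)
pc=np.stack([(u-i["cx"])/i["fx"]*z,-(v-i["cy"])/i["fy"]*z,-z],-1)
w=(pc-V[:3,3])@V[:3,:3];r=np.hypot(w[...,0]-.3633,w[...,1]-.2825)
for nm,m in(("top",(r<.014)&(w[...,2]>.1)),("cap",(r<.003)&(w[...,2]>.1)),("stand",(r<.021)&(w[...,2]>.03)&(w[...,2]<.075)),("table",(r>.06)&(r<.1)&(w[...,2]<.02))):
    print(nm,np.percentile(w[m][:,2],[5,25,50,75,95]).round(4),m.sum())
E
```

```text
top [0.1184 0.1212 0.3643 0.3643 0.3643] 1431
cap [0.1207 0.1212 0.1215 0.1219 0.1229] 42
stand [0.0506 0.0513 0.0518 0.0523 0.0566] 805
table [-0.0019 -0.0011 -0.0006 -0.      0.0011] 12936
```

```bash
cat > top.py <<'E'
from ins import *
P=panel(-.1268);s,r=st();C=np.array([-.009,0,-.021])
w=r.apply(C)+s["position"];print("corner rel hole",(P.inv().apply(w-H)*1e3).round(1))
for h in(85,76,70):print(h,"shift",r.inv().apply(H+P.apply([-.0015,.0002,h/1e3])-w).round(4))
print("-n in tool",r.inv().apply(-n).round(3))
E
python3 -m jog '[[[1,0,0,-0.02,0],[1,0,0,-0.02,0],[1,0,0,-0.02,0],[1,0,0,-0.02,0]]]' 40 >/dev/null; python3 top.py
```

```text
t 22.88 pos [0.5636 0.0362 0.1875] gap -0.002 F [-0.8  0.5 -0.4] j [ 0.013  0.19   1.79  -0.044  0.892 -1.445]
 tilt 15.57 at yaw -6.60; jaw yaw 84.80 elev -0.39
corner rel hole [ 30.3   0.8 144.6]
85 shift [ 0.0101 -0.0004  0.0668]
76 shift [ 0.0071 -0.0005  0.0753]
70 shift [ 0.0052 -0.0006  0.0809]
-n in tool [-0.332 -0.015  0.943]
```

```bash
python3 -m jog '[[[1,0.01,0,0.03,0],[1,0.01,0,0.055,0],[1,0.01,0,0.067,0],[1,0.01,0,0.067,0]]]' >/dev/null; python3 top.py;  python3 -m jog '[[[1,-0.0013,0,0.004,0],[1,-0.0026,0,0.0075,0],[1,-0.0033,0,0.0095,0],[1,-0.0033,0,0.0095,0]]]' >/dev/null; python3 top.py
```

```text
t 23.38 pos [0.5715 0.035  0.1192] gap 0.002 F [-0.4  0.8 -0.5] j [ 0.01   0.284  1.868 -0.051  0.723 -1.437]
 tilt 15.45 at yaw -6.66; jaw yaw 84.79 elev -0.40
corner rel hole [-2.3  0.5 84.1]
85 shift [-0.0004 -0.0003 -0.0011]
76 shift [-0.0034 -0.0004  0.0073]
70 shift [-0.0054 -0.0005  0.013 ]
-n in tool [-0.334 -0.015  0.942]
t 23.88 pos [0.5774 0.0344 0.1117] gap 0.001 F [-1.6 -0.2  4.4] j [ 0.009  0.301  1.867 -0.051  0.706 -1.438]
 tilt 15.50 at yaw -6.64; jaw yaw 84.79 elev -0.40
corner rel hole [-1.8  0.7 74.5]
85 shift [ 0.0032 -0.0003 -0.01  ]
76 shift [ 0.0002 -0.0005 -0.0015]
70 shift [-0.0018 -0.0006  0.0042]
-n in tool [-0.333 -0.015  0.943]
```

```bash
for k in 1 2; do python3 -m jog '[[[1,-0.0007,0,0.002,0],[1,-0.0007,0,0.002,0]]]' >/dev/null; python3 top.py|sed -n '1p;3p'; done
```

```text
t 24.12 pos [0.5781 0.0344 0.1112] gap -0.002 F [-6.8  0.3 10.4] j [ 0.009  0.302  1.866 -0.051  0.705 -1.438]
corner rel hole [-1.5  0.8 73.7]
t 24.38 pos [0.5783 0.0345 0.111 ] gap -0.007 F [-8.8  0.9 15. ] j [ 0.009  0.303  1.866 -0.051  0.704 -1.438]
corner rel hole [-1.5  0.9 73.5]
```

```bash
for k in 1 2; do python3 -m jog '[[[1,-0.0013,0,0.0035,0],[1,-0.0013,0,0.0035,0]]]' >/dev/null; python3 top.py|sed -n '1p;3p'; done
```

```text
t 24.62 pos [0.5787 0.0346 0.1104] gap -0.001 F [-14.5   1.1  23.2] j [ 0.009  0.304  1.866 -0.051  0.704 -1.438]
corner rel hole [-1.4  1.  72.7]
t 24.88 pos [0.5789 0.0347 0.1101] gap 0.001 F [-16.4   1.6  26.5] j [ 0.009  0.305  1.865 -0.05   0.704 -1.438]
corner rel hole [-1.5  1.2 72.4]
```

```bash
python3 -m jog '[[[1,0.008,0,-0.025,0],[1,0.02,0,-0.06,0],[1,0.02,0,-0.06,0]]]' >/dev/null; cat >> chk.py <<'E'
print()
for nm,sel in(("y+",(y>8)),("y-",(y<-8)),("x+",(x>9)&(np.abs(y)<7)),("x-",(x<-12)&(np.abs(y)<7))):
    m=(z>0)&(np.hypot(x,y)<11.8)&sel&(h>1)&(h<25)
    if m.sum()>2:print(nm,m.sum(),"h",np.sort(l[m][:,2]).round(1)[::max(1,m.sum()//10)],"gray",p[m].mean().round(0))
for c in("side","scene"):
    i=cams.camera_info(c);p,d=cams.get_image(c);V=i["view"];z=d.astype(float)
    pc=np.stack([(u-i["cx"])/i["fx"]*z,-(v-i["cy"])/i["fy"]*z,-z],-1)
    w=(pc-V[:3,3])@V[:3,:3];l=P.inv().apply((w-H).reshape(-1,3)).reshape(w.shape)*1e3;g=p.mean(2)
    f=(z>0)&(np.abs(l[...,2])<5)&(l[...,0]>-60)&(l[...,0]<25)&(l[...,1]>-20)&(l[...,1]<30)&(np.hypot(l[...,0],l[...,1])>20)
    print(c,"face h",np.median(l[f][:,2]).round(2))
    # sample brightness along the probe-axis line projected into the picture, offset to the visible flank
    for h in range(-6,80,3):
        q=proj(H+P.apply([0,0,h/1e3]),i)[0];a_,b_=int(round(q[0])),int(round(q[1]));print(h,(a_,b_),int(g[b_,a_]),l[b_,a_].round(0).tolist(),end="; ")
    print()
E
python3 chk.py
```

```text
face: slopes deg [0.02 0.33] h0 -0.35 9725
top: pctl [61.2 66.6 68.8 69.8 70.9] slopes [102.    3.9] x -11.4 -7.9 y -7.5 6.1 91
3.8 6.2 6.8 7.2 7.4 7.5 7.8 8.3 8.8 9.1 10.3 11.4 
y+ 21 h [ 7.3  8.2  8.7  8.8  8.9  9.1  9.5  9.8 10.9 11.1 11.4] gray 141.0
y- 20 h [5.7 6.2 6.7 7.  7.2 7.4 8.1 8.1 8.6 8.9] gray 149.0
side face h -0.41
-6 (380, 212) 208 [2.0, -8.0, -1.0]; -3 (379, 211) 134 [2.0, -9.0, 4.0]; 0 (379, 210) 232 [4.0, -10.0, 7.0]; 3 (378, 209) 247 [3.0, -8.0, 9.0]; 6 (377, 208) 91 [2.0, -6.0, 11.0]; 9 (377, 207) 28 [4.0, -7.0, 15.0]; 12 (376, 207) 16 [2.0, -7.0, 16.0]; 15 (375, 206) 23 [0.0, -4.0, 17.0]; 18 (375, 205) 23 [3.0, -6.0, 21.0]; 21 (374, 204) 25 [2.0, -5.0, 25.0]; 24 (373, 203) 23 [1.0, -3.0, 27.0]; 27 (373, 202) 22 [3.0, -4.0, 30.0]; 30 (372, 201) 22 [3.0, -7.0, 36.0]; 33 (371, 201) 22 [1.0, -5.0, 36.0]; 36 (370, 200) 23 [0.0, -4.0, 39.0]; 39 (370, 199) 22 [2.0, -5.0, 41.0]; 42 (369, 198) 22 [1.0, -4.0, 45.0]; 45 (368, 197) 21 [1.0, -5.0, 49.0]; 48 (368, 196) 21 [4.0, -7.0, 53.0]; 51 (367, 195) 21 [3.0, -6.0, 56.0]; 54 (366, 194) 22 [2.0, -4.0, 57.0]; 57 (365, 194
[... 646 characters left out ...]
.0, 5.0, 37.0]; 24 (291, 173) 78 [-3.0, 5.0, 37.0]; 27 (291, 172) 79 [-2.0, 6.0, 41.0]; 30 (292, 172) 78 [-5.0, 6.0, 48.0]; 33 (292, 172) 78 [-5.0, 6.0, 48.0]; 36 (292, 171) 79 [-2.0, 4.0, 46.0]; 39 (292, 171) 79 [-2.0, 4.0, 46.0]; 42 (293, 170) 79 [-4.0, 6.0, 60.0]; 45 (293, 170) 79 [-4.0, 6.0, 60.0]; 48 (293, 169) 79 [-1.0, 4.0, 59.0]; 51 (294, 169) 77 [-4.0, 5.0, 65.0]; 54 (294, 169) 77 [-4.0, 5.0, 65.0]; 57 (294, 168) 78 [-3.0, 5.0, 70.0]; 60 (295, 168) 83 [-5.0, 5.0, 74.0]; 63 (295, 167) 99 [-2.0, 3.0, 73.0]; 66 (295, 167) 99 [-2.0, 3.0, 73.0]; 69 (295, 166) 143 [0.0, 2.0, 72.0]; 72 (296, 166) 210 [-2.0, 2.0, 77.0]; 75 (296, 165) 238 [1.0, 0.0, 76.0]; 78 (296, 165) 238 [1.0, 0.0, 76.0];
```

```bash
python3 -m jog '[[[0.5,0.02,0,-0.04,0],[0.5,0.03,0,-0.06,0],[0.5,0.03,0,-0.06,0]]]' >/dev/null; python3 st.py; python3 chk.py|grep -v '^-6'
```

```text
t 25.77 pos [0.4995 0.0426 0.2121] gap 0.250 F [-0.2  0.7 -0.2] j [ 0.031  0.074  1.863 -0.048  0.936 -1.427]
 tilt 15.55 at yaw -6.46; jaw yaw 84.81 elev -0.35
face: slopes deg [-0.01  0.32] h0 -0.37 6514
top: pctl [66.5 68.9 69.8 70.8 72.3] slopes [3.4 1.1] x -11.5 11.4 y -7.1 7.5 310
cap centre [ 0.9 -0.6 71.1] 65
3.8 6.2 6.7 7.2 7.6 7.9 8.2 8.6 9.2 10.1 11.7 
y+ 20 h [ 6.   6.8  7.7  7.9  8.3  8.6  9.   9.2  9.9 10.5] gray 153.0
y- 18 h [5.4 5.8 6.3 6.4 6.7 6.8 7.  7.6 7.8 8.  8.1 8.2 8.6 8.6 8.8 9.  9.2 9.8] gray 161.0
side face h -0.26
scene face h 1.15
```

```bash
python3 -m jog '[[[1,-0.03,0,0.06,0],[1,-0.03,0,0.06,0],[1,-0.03,0,0.06,0],[1,-0.03,0,0.06,0]]]' 40 >/dev/null; python3 top.py
```

```text
t 26.43 pos [0.544  0.0381 0.1614] gap 0.002 F [ 0.6 -0.6 -0.6] j [ 0.017  0.195  1.863 -0.048  0.817 -1.435]
 tilt 15.43 at yaw -6.55; jaw yaw 84.80 elev -0.37
corner rel hole [-8.000e-01  1.000e-01  1.345e+02]
85 shift [-0.0159 -0.0007  0.0468]
76 shift [-0.0189 -0.0008  0.0553]
70 shift [-0.0209 -0.0009  0.061 ]
-n in tool [-0.335 -0.015  0.942]
```

```bash
python3 -m jog '[[[1,-0.014,-0.001,0.03,0],[1,-0.02,-0.001,0.05,0],[1,-0.0215,-0.001,0.0553,0],[1,-0.0215,-0.001,0.0553,0]]]' >/dev/null; python3 top.py|sed -n '1p;3p'; for k in 1 2 3; do python3 -m jog '[[[1,-0.0007,0,0.002,0],[1,-0.0007,0,0.002,0]]]' >/dev/null; python3 top.py|sed -n '1p;3p'; done
```

```text
t 26.93 pos [0.5789 0.0337 0.1145] gap -0.002 F [-0.1 -0.   0.2] j [ 0.007  0.299  1.86  -0.049  0.716 -1.442]
corner rel hole [ 1.2  0.1 75.9]
t 27.18 pos [0.5802 0.0336 0.1136] gap -0.001 F [ 0.1 -0.2 -1.2] j [ 0.007  0.301  1.859 -0.049  0.712 -1.442]
corner rel hole [ 1.7  0.2 74.5]
t 27.43 pos [0.5804 0.0336 0.1126] gap 0.002 F [-5.5  0.2  9. ] j [ 0.007  0.303  1.86  -0.049  0.711 -1.442]
corner rel hole [ 1.3  0.3 73.5]
t 27.68 pos [0.5799 0.0337 0.1119] gap 0.003 F [-9.   0.7 14.4] j [ 0.007  0.304  1.86  -0.049  0.711 -1.442]
corner rel hole [ 0.5  0.3 73.2]
```

```bash
python3 -m jog '[[[1,-0.0013,0,0.004,0],[1,-0.0013,0,0.004,0],[1,-0.0026,0,0.0075,0],[1,-0.0026,0,0.0075,0]]]' >/dev/null; python3 top.py|sed -n '1p;3p'; python3 -m jog '[[[1,0.02,0,-0.05,0],[1,0.04,0,-0.1,0],[0.3,0.05,0,-0.12,0],[0.3,0.05,0,-0.12,0]]]' >/dev/null; python3 st.py
cat > chk2.py <<'E'
from ins import *
P=panel(-.1268);i=cams.camera_info("wrist");V=i["view"];D=[];v,u=np.mgrid[0:400,0:640]
for k in range(8):
    p,d=cams.get_image("wrist");D.append(np.where(d>0,d,np.nan))
z=np.nanmean(D,0);sd=np.nanstd(D,0)
pc=np.stack([(u-i["cx"])/i["fx"]*z,-(v-i["cy"])/i["fy"]*z,-z],-1)
w=(pc-V[:3,3])@V[:3,:3];l=P.inv().apply((w-H).reshape(-1,3)).reshape(w.shape)*1e3
x,y,h=l[...,0],l[...,1],l[...,2]
f=(np.abs(h)<4)&(np.hypot(x,y)>16)&(np.hypot(x,y)<35)&(x<24)&(np.hypot(x+42,y)>12)
print("face near",np.median(h[f]).round(2),f.sum(),"depth sd mm",np.nanmedian(sd[f]*1e3).round(2))
t=(np.hypot(x,y)<16)&(h>55)&(h<80);xc,yc=[(l[t][:,k].min()+l[t][:,k].max())/2 for k in(0,1)];print("top extent centre",xc.round(1),yc.round(1))
q=t&(np.abs(x-xc)<8)&(np.abs(y-yc)<4.5);rr=np.hypot(x-xc,y-yc)
print("top no cap",np.median(h[q&(rr>5)]).round(2),(q&(rr>5)).sum(),"cap",np.median(h[q&(rr<2.5)]).round(2))
g=p.mean(2)
for nm,s in(("y+",y>0),("y-",y<0)):
    m=(np.abs(y)>8.3)&(np.hypot(x,y)<11)&(h>3)&(h<13)&s;print("collar",nm,np.median(h[m]).round(2),m.sum())
i=np.load("pics/w5.npz");d=i["d"];V=i["view"];z=d.astype(float)
pc=np.stack([(u-i["cx"])/i["fx"]*z,-(v-i["cy"])/i["fy"]*z,-z],-1);w=(pc-V[:3,3])@V[:3,:3]*1e3
r=np.hypot(w[...,0]-363.3,w[...,1]-282.5)
print("in stand: top",np.median(w[(r<7)&(r>4.5)&(w[...,2]>110)&(w[...,2]<130)][:,2]),"cap",np.median(w[(r<2.5)&(w[...,2]>110)&(w[...,2]<130)][:,2]),"stand",np.median(w[(r>14)&(r<20)&(w[...,2]>45)&(w[...,2]<60)][:,2]))
E
python3 chk2.py
```

```text
t 28.18 pos [0.5805 0.0339 0.1097] gap -0.001 F [-28.1   2.4  44.1] j [ 0.007  0.308  1.86  -0.048  0.708 -1.442]
corner rel hole [-0.2  0.5 71. ]
t 28.68 pos [0.5011 0.0419 0.2142] gap 0.350 F [ 0.5 -0.2  0.1] j [ 0.028  0.074  1.857 -0.046  0.941 -1.432]
 tilt 15.56 at yaw -6.31; jaw yaw 84.84 elev -0.32
face near 1.71 1612 depth sd mm 1.15
top extent centre 4.3 -0.1
top no cap 71.13 71 cap 72.81
collar y+ 10.47 20
collar y- 7.86 15
in stand: top 119.48022698511743 cap 121.52947650394441 stand 51.73314390808736
```

```bash
python3 chk2.py; python3 chk.py|head -3
```

```text
face near -0.83 1631 depth sd mm 0.72
top extent centre 3.1 -0.5
top no cap 68.67 66 cap 70.38
collar y+ 7.62 17
collar y- 6.18 16
in stand: top 119.48022698511743 cap 121.52947650394441 stand 51.73314390808736
face: slopes deg [0.05 0.33] h0 -0.33 6627
top: pctl [64.8 67.6 68.6 69.6 71.1] slopes [1.7 2.2] x -7.3 15.2 y -7.7 6.9 310
cap centre [ 5.2 -1.1 69.8] 64
```

```bash
cat > g.py <<'E'
from ins import *
P=panel(-.1268);s,r=st();B=np.array([.6065,.0318,.0772])
print("now rel base pose, panel mm",(P.inv().apply(s["position"]-B)*1e3).round(1))
for d in((4,0,40),(4,0,0)):print(d,"shift",r.inv().apply(B+P.apply(np.array(d)/1e3)-s["position"]).round(4))
print("panel axes in tool",r.inv().apply(P.apply(np.eye(3))).round(3).tolist())
E
python3 g.py
```

```text
t 29.62 pos [0.501  0.0417 0.2123] gap 0.352 F [ 1.3 -0.4  0.6] j [ 0.028  0.078  1.858 -0.046  0.942 -1.432]
 tilt 15.33 at yaw -6.44; jaw yaw 84.82 elev -0.34
now rel base pose, panel mm [ -9.2  -3.5 171.4]
(4, 0, 40) shift [-0.0568  0.001   0.1193]
(4, 0, 0) shift [-0.0702  0.0003  0.157 ]
panel axes in tool [[-0.941, -0.033, -0.337], [-0.037, 0.999, 0.004], [0.336, 0.016, -0.942]]
```

```bash
python3 -m jog '[[[0.2,-0.03,0,0.05,0],[0.2,-0.05,0,0.1,0],[0.2,-0.057,0,0.12,0],[0.2,-0.06,0,0.13,0],[0.2,-0.065,0,0.145,0],[0.2,-0.07,0,0.156,0],[0.2,-0.07,0,0.156,0]]]' 30 >/dev/null; python3 g.py; python3 -m jog '[[[1,0,0,0,0],[1,0,0,0,0],[1,0,0,0,0],[1,0,0,0,0]]]' 60 >/dev/null; python3 g.py
```

```text
t 30.50 pos [0.6095 0.0311 0.0802] gap 0.399 F [-0.1  0.1 -0.4] j [ 1.000e-03  3.820e-01  1.835e+00 -4.900e-02  6.590e-01 -1.446e+00]
 tilt 15.33 at yaw -6.45; jaw yaw 84.82 elev -0.35
now rel base pose, panel mm [ 4.2 -0.3  0.7]
(4, 0, 40) shift [ 0.0134  0.001  -0.0369]
(4, 0, 0) shift [-0.      0.0003  0.0008]
panel axes in tool [[-0.941, -0.033, -0.337], [-0.037, 0.999, 0.004], [0.336, 0.016, -0.942]]
t 31.00 pos [0.6094 0.0311 0.0809] gap 0.157 F [-3.5  0.   6.1] j [ 1.000e-03  3.800e-01  1.835e+00 -4.900e-02  6.600e-01 -1.446e+00]
 tilt 15.37 at yaw -6.43; jaw yaw 84.82 elev -0.34
now rel base pose, panel mm [ 4.6 -0.3  1.4]
(4, 0, 40) shift [ 0.0135  0.0009 -0.0362]
(4, 0, 0) shift [0.0001 0.0003 0.0015]
panel axes in tool [[-0.941, -0.033, -0.336], [-0.037, 0.999, 0.004], [0.336, 0.016, -0.942]]
```

```bash
python3 -m jog '[[[1,0.0015,0,0.0013,0],[1,0.0025,0,0.0025,0],[1,0.0025,0,0.0025,0]]]' >/dev/null; python3 g.py|sed -n '1p;3p';python3 -m jog '[[[1,-0.0007,0,0.002,0],[1,-0.0007,0,0.002,0]]]' >/dev/null; python3 g.py|sed -n '1p;3p'
```

```text
t 31.38 pos [0.6092 0.0312 0.0805] gap 0.153 F [-4.6 -0.  14.8] j [ 1.000e-03  3.790e-01  1.841e+00 -5.000e-02  6.510e-01 -1.445e+00]
now rel base pose, panel mm [ 4.1 -0.2  1.2]
t 31.62 pos [0.6094 0.0312 0.0806] gap 0.154 F [-9.7 -0.7 17.2] j [ 1.000e-03  3.790e-01  1.840e+00 -5.000e-02  6.510e-01 -1.445e+00]
now rel base pose, panel mm [ 4.3 -0.3  1.1]
```

```bash
python3 -m jog '[[[1,0.003,0,0.001,0],[1,0.006,0,0.003,0],[1,0.006,0,0.003,0]]]' >/dev/null; python3 g.py|sed -n '1p;3p'; python3 -m jog '[[[0.2,0,0,0,0],[0.2,0,0,0,0],[0.2,0,0,0,0]]]' >/dev/null; python3 g.py|sed -n '1p;3p';  python3 -m jog '[[[0.2,0.02,0,-0.04,0],[0.2,0.04,0,-0.08,0],[0.2,0.055,0,-0.12,0],[0.2,0.07,0,-0.15,0],[0.2,0.07,0,-0.15,0],[0.2,0.07,0,-0.15,0]]]' >/dev/null; python3 chk2.py >/dev/null; python3 chk2.py; python3 chk.py|head -3
```

```text
t 32.00 pos [0.6087 0.0313 0.0802] gap 0.153 F [-3.4 -1.4 17.5] j [ 0.002  0.377  1.851 -0.052  0.632 -1.442]
now rel base pose, panel mm [ 3.5 -0.2  1.2]
t 32.38 pos [0.6079 0.0313 0.0793] gap 0.402 F [-0.2  0.3  0.4] j [ 0.002  0.378  1.852 -0.052  0.633 -1.442]
now rel base pose, panel mm [ 2.4 -0.3  0.9]
face near -0.74 1665 depth sd mm 0.7
top extent centre 1.7 -0.5
top no cap 69.28 69 cap 71.3
collar y+ 7.9 13
collar y- 6.7 12
in stand: top 119.48022698511743 cap 121.52947650394441 stand 51.73314390808736
face: slopes deg [0.01 0.33] h0 -0.34 6725
top: pctl [65.7 68.4 69.3 70.3 71.9] slopes [4.2 0.2] x -9.6 12.6 y -7.4 6.6 330
cap centre [ 2.2 -1.7 70.4] 71
```

```bash
cat > cap.py <<'E'
from ins import *
import cv2
P=panel(-.1268);L=lambda q:H+P.apply(np.array(q)/1e3)
def blob(g,c,rad,bright):
    x0,y0=np.round(c).astype(int)-rad;q=g[y0:y0+2*rad+1,x0:x0+2*rad+1].astype(float);q=q if bright else 255-q
    bg=np.percentile(q,40 if bright else 50);w=np.clip(q-bg-.35*(q.max()-bg),0,None)
    n,lab,stt,cen=cv2.connectedComponentsWithStats((w>0).astype(np.uint8));
    k=1+np.argmin([np.hypot(*(cen[j]-rad)) for j in range(1,n)]);w=w*(lab==k);v,u=np.mgrid[0:2*rad+1,0:2*rad+1]
    return np.array([x0+(u*w).sum()/w.sum(),y0+(v*w).sum()/w.sum()]),stt[k,4]
def obs(cam):
    i=cams.camera_info(cam);p,d=cams.get_image(cam);g=cv2.cvtColor(p,cv2.COLOR_RGB2GRAY)
    c=blob(g,proj(L((2,-.5,70)),i)[0],6 if cam=="wrist" else 4,True);hw=blob(g,proj(L((-42,0,0)),i)[0],10 if cam=="wrist" else 5,False)
    print(cam,"cap",c[0].round(1),c[1],"pred(0,0,69.7)",proj(L((0,0,69.7)),i)[0].round(1),"wide",hw[0].round(1),hw[1],"pred",proj(L((-42,0,0)),i)[0].round(1))
    return i,c[0]
if __name__=="__main__":
    import pickle,os
    O=pickle.load(open("o.pkl","rb")) if os.path.exists("o.pkl") else []
    O+=[obs("wrist"),obs("side"),obs("scene")][:3 if not O else 1];pickle.dump(O,open("o.pkl","wb"))
    w,e=tri(O);print("cap rel hole mm",(P.inv().apply(w-H)*1e3).round(2),"res",e.round(2))
    w,e=tri([O[0]]+O[3:]) if len(O)>3 else (w,e);print("wrist only",(P.inv().apply(w-H)*1e3).round(2),e.round(2))
E
python3 cap.py; python3 -m jog '[[[0.2,0,-0.04,0,0],[0.2,0,-0.08,0,0],[0.2,0,-0.08,0.02,0],[0.2,0,-0.08,0.02,0],[0.2,0,-0.08,0.02,0]]]' >/dev/null; python3 cap.py;python3 -m jog '[[[0.2,0.02,0.06,-0.04,0],[0.2,0.04,0.12,-0.08,0],[0.2,0.04,0.12,-0.08,0],[0.2,0.04,0.12,-0.08,0],[0.2,0.04,0.12,-0.08,0]]]' >/dev/null; python3 cap.py; python3 st.py
```

```text
wrist cap [317.4 256.2] 61 pred(0,0,69.7) [317.4 253.9] wide [316.4 210.8] 58 pred [317.8 208. ]
side cap [362.3 188.8] 10 pred(0,0,69.7) [362.3 189.7] wide [364.9 218.9] 43 pred [363. 218.]
scene cap [297.6 163.3] 23 pred(0,0,69.7) [295.6 166.2] wide [296.6 190.7] 55 pred [295.7 191.6]
cap rel hole mm [ 1.68 -0.91 74.32] res 1.46
wrist only [ 1.68 -0.91 74.32] 1.46
wrist cap [405.8 267.6] 65 pred(0,0,69.7) [405.3 264.9] wide [388.7 214.6] 111 pred [387.4 214.2]
side cap [362.3 188.9] 10 pred(0,0,69.7) [362.3 189.7] wide [364.9 218.8] 40 pred [363. 218.]
scene cap [297.6 163.3] 23 pred(0,0,69.7) [295.6 166.2] wide [296.6 190.7] 55 pred [295.7 191.6]
cap rel hole mm [ 1.55 -0.92 74.2 ] res 1.45
wrist only [ 1.980e+00 -2.000e-02  7.139e+01] 0.03
wrist cap [287.4 258.4] 5 pred(0,0,69.7) [284.  257.6] wide [288.1 220. ] 70 pred [289.8 218.6]
side cap [362.4 188.9] 10 pred(0,0,69.7) [362.3 189.7] wide [364.9 218.9] 43 pred [363. 218.]
scene cap [297.6 163.3] 23 pred(0,0,69.7) [295.6 166.2] wide [296.6 190.6] 55 pred [295.7 191.6]
cap rel hole mm [ 1.7   0.56 71.45] res 3.1
wrist only [ 3.1   1.81 64.52] 1.71
t 35.77 pos [0.4482 0.0864 0.2501] gap 0.402 F [-0.4 -0.2 -1. ] j [ 0.162 -0.031  1.87  -0.088  1.032 -1.285]
 tilt 16.13 at yaw -6.42; jaw yaw 84.83 elev -0.36
```

The checks disagree on whether the collar is down: cap about +1.5 mm, collar about 0 mm. I'll rock the probe home by pressing on the top at two places, then in the middle.

```bash
cat > top.py <<'E'
from ins import *
P=panel(-.1268);s,r=st();C=np.array([-.011,0,-.021])
w=r.apply(C)+s["position"];print("corner rel hole",(P.inv().apply(w-H)*1e3).round(1))
for x in(-5,2,8):print(x,"shift to h78",r.inv().apply(H+P.apply([x/1e3,-.0005,.078])-w).round(4))
E
python3 -m jog '[[[1,-0.02,-0.02,0.04,0],[1,-0.04,-0.04,0.06,0],[1,-0.04,-0.04,0.06,0],[1,-0.04,-0.04,0.06,0]]]' 40 >/dev/null; python3 top.py
```

```text
t 36.27 pos [0.499  0.0408 0.2033] gap -0.002 F [-0.1 -0.2  0.6] j [ 0.027  0.079  1.885 -0.049  0.9   -1.427]
 tilt 16.03 at yaw -6.51; jaw yaw 84.73 elev -0.36
corner rel hole [-11.8  -2.9 194.1]
-5 shift to h78 [-0.0442  0.0004  0.1076]
2 shift to h78 [-0.0509  0.0002  0.1053]
8 shift to h78 [-0.0565 -0.      0.1034]
```

```bash
python3 -m jog '[[[1,-0.02,0,0.04,0],[1,-0.035,0,0.08,0],[1,-0.044,0,0.107,0],[1,-0.044,0,0.107,0],[1,-0.044,0,0.107,0]]]' >/dev/null; python3 top.py;  python3 -m jog '[[[1,-0.0013,0,0.004,0],[1,-0.0023,0,0.0065,0],[1,-0.0023,0,0.0065,0]]]' >/dev/null; python3 top.py|sed -n '1p;3p'; python3 -m jog '[[[1,-0.001,0,0.003,0],[1,-0.0016,0,0.0045,0],[1,-0.0016,0,0.0045,0]]]' >/dev/null; python3 top.py|sed -n '1p;3p'
```

```text
t 36.90 pos [0.57   0.034  0.1136] gap 0.002 F [ 0.3 -0.7  0.4] j [ 0.008  0.286  1.887 -0.053  0.69  -1.436]
 tilt 16.05 at yaw -6.46; jaw yaw 84.76 elev -0.35
corner rel hole [-4.9 -0.6 79.7]
-5 shift to h78 [-0.0005  0.      0.0017]
2 shift to h78 [-0.0071 -0.0002 -0.0006]
8 shift to h78 [-0.0128 -0.0004 -0.0026]
t 37.27 pos [0.5739 0.0336 0.1084] gap -0.004 F [-0.4 -0.2  1.3] j [ 0.008  0.298  1.887 -0.053  0.679 -1.436]
corner rel hole [-4.7 -0.5 73.3]
t 37.65 pos [0.5723 0.0337 0.1053] gap -0.001 F [-16.6   1.9  22.3] j [ 0.007  0.302  1.889 -0.052  0.678 -1.436]
corner rel hole [-7.7 -0.6 71.5]
```

```bash
python3 -m jog '[[[1,0.003,0,-0.008,0],[1,-0.011,0,-0.0125,0],[1,-0.0117,0,-0.0125,0],[1,-0.0117,0,-0.0125,0]]]' >/dev/null; python3 top.py
```

```text
t 38.15 pos [0.5809 0.033  0.1203] gap 0.001 F [ 0.  -0.6  0.4] j [ 0.006  0.292  1.853 -0.049  0.724 -1.442]
 tilt 15.77 at yaw -6.53; jaw yaw 84.74 elev -0.36
corner rel hole [ 8.  -0.2 78.9]
-5 shift to h78 [0.012  0.0001 0.0052]
2 shift to h78 [ 0.0054 -0.0001  0.0028]
8 shift to h78 [-0.0003 -0.0003  0.0009]
```

```bash
python3 -m jog '[[[1,-0.001,0,0.004,0],[1,-0.002,0,0.007,0],[1,-0.002,0,0.007,0]]]' >/dev/null; python3 top.py|sed -n '1p;3p'; python3 -m jog '[[[1,-0.001,0,0.003,0],[1,-0.0016,0,0.0045,0],[1,-0.0016,0,0.0045,0]]]' >/dev/null; python3 top.py|sed -n '1p;3p'; python3 -m jog '[[[1,0.003,0,-0.008,0],[1,0.0057,0,-0.008,0],[1,0.009,0,-0.0075,0],[1,0.009,0,-0.0075,0]]]' >/dev/null; python3 top.py
```

```text
t 38.52 pos [0.5834 0.0326 0.114 ] gap 0.005 F [-3.8  0.3  8.6] j [ 0.005  0.304  1.854 -0.049  0.713 -1.442]
corner rel hole [ 6.5 -0.2 72.3]
t 38.90 pos [0.583  0.0328 0.1122] gap -0.002 F [-19.6   1.7  29.9] j [ 0.005  0.307  1.855 -0.049  0.712 -1.442]
corner rel hole [ 5.1 -0.2 71. ]
t 39.40 pos [0.5717 0.0337 0.116 ] gap -0.003 F [ 0.5  0.  -0.4] j [ 0.007  0.289  1.871 -0.05   0.716 -1.44 ]
 tilt 15.38 at yaw -6.64; jaw yaw 84.74 elev -0.38
corner rel hole [-1.9 -0.6 80.6]
-5 shift to h78 [0.002  0.0002 0.0034]
2 shift to h78 [-0.0046 -0.      0.0011]
8 shift to h78 [-0.0102 -0.0002 -0.0009]
```

```bash
python3 -m jog '[[[1,-0.005,0,0.004,0],[1,-0.006,0,0.008,0],[1,-0.006,0,0.0085,0]]]' >/dev/null; python3 top.py|sed -n '1p;3p'; python3 -m jog '[[[1,-0.0013,0,0.004,0],[1,-0.0013,0,0.004,0],[1,-0.0013,0,0.004,0]]]' >/dev/null; python3 top.py|sed -n '1p;3p'; python3 -m jog '[[[1,0.02,0,-0.05,0],[1,0.04,0,-0.1,0],[0.3,0.05,0,-0.12,0],[0.3,0.05,0,-0.12,0],[0.3,0.05,0,-0.12,0]]]' >/dev/null; rm -f o.pkl; python3 cap.py|head -1;python3 chk2.py; python3 chk.py|head -3
```

```text
t 39.77 pos [0.5773 0.033  0.1093] gap 0.001 F [-12.3   0.9  16.4] j [ 0.006  0.306  1.864 -0.049  0.71  -1.441]
corner rel hole [-1.  -0.6 71.7]
t 40.15 pos [0.5755 0.0333 0.1072] gap 0.001 F [-20.4   3.7  29.7] j [ 0.006  0.308  1.866 -0.049  0.711 -1.441]
corner rel hole [-3.7 -0.5 71. ]
wrist cap [317.4 258.7] 56 pred(0,0,69.7) [318.6 254.1] wide [317.6 212.9] 59 pred [318.8 210.1]
face near -0.81 1621 depth sd mm 0.75
top extent centre 2.6 -1.0
top no cap 68.76 67 cap 70.66
collar y+ 7.36 19
collar y- 6.62 17
in stand: top 119.48022698511743 cap 121.52947650394441 stand 51.73314390808736
face: slopes deg [-0.02  0.32] h0 -0.36 6462
top: pctl [65.  67.7 68.7 69.8 71.2] slopes [ 1.9 -1. ] x -7.7 14.9 y -8.2 5.7 315
cap centre [ 5.  -1.5 70.3] 57
```

```bash
python3 - <<'E'
from ins import *
i=cams.camera_info("wrist");p,d=cams.get_image("wrist");g=p.astype(int).mean(2);P=panel(-.1268);V=i["view"];cam=-V[:3,:3].T@V[:3,3];O=np.array([.6014,-.0193,.0626])
v,u=np.mgrid[0:400,0:640];ray=np.stack([(u-i["cx"])/i["fx"],-(v-i["cy"])/i["fy"],-np.ones_like(u)],-1)@V[:3,:3]
A=P.inv().apply(cam-O)*1e3;B=P.inv().apply(ray.reshape(-1,3)).reshape(ray.shape);l=A+B*((30-A[2])/B[...,2])[...,None]
X,Y=l[...,0]+6,l[...,1]+40;rr=np.hypot(X,Y);m=(rr<24)&(rr>6)&(g>120)&(np.abs(np.arctan2(-Y,X))<.9)
w=m.sum();print(w,"pointer angle",np.median(np.arctan2(-Y[m],X[m])).round(3),"mean r",rr[m].mean().round(1))
print(cams.camera_info("scene")["fx"])
import cv2
a=cv2.imread("pics/scene0.png").astype(int);q,_=cams.get_image("scene");df=np.abs(a-q[:,:,::-1]).max(2)
b=cv2.imread("pics/side0.png").astype(int);q2,_=cams.get_image("side");df2=np.abs(b-q2[:,:,::-1]).max(2)
for nm,D,(x,y,ww,hh) in(("thick scene",df,(228,228,26,45)),("pot scene",df,(288,214,28,30)),("jar scene",df,(418,175,20,24)),("thick side",df2,(302,146,28,46)),("pot side",df2,(305,199,28,30)),("jar side",df2,(290,322,24,34))):
    print(nm,"changed frac",(D[y:y+hh,x:x+ww]>40).mean().round(3))
E
```

```text
116 pointer angle 0.31 mean r 19.5
480.179564051121
thick scene changed frac 0.0
pot scene changed frac 0.017
jar scene changed frac 0.002
thick side changed frac 0.094
pot side changed frac 0.012
jar side changed frac 0.0
```

```bash
python3 -c "
from bench import arm
s=arm.state();print(s['t'],s['contact_force'].round(1));print(arm.sign_off())"
```

```text
41.625 [-0.3  0.6  0.2]
the job is handed in; nothing more can be done
None
```

I turned the dial to three dots and let go of it. Then I put the thin probe in the smaller opening, pressed it down, released it, and handed the job in at 41.6 s with the robot clear of everything. The last checks support the probe being fully home, but they do not all agree.

- **Dial:** the last reading of the pointer was 0.31 rad; three dots is 0.30.
- **Reaching the slope:** moves could not tilt the tool directly. I pushed the arm past its reach until the tool leaned about 17°, gripped the probe upright, then turned the tool 180° to bring the probe to the panel's slope.
- **Fingertips:** they measured about 43 mm farther back than the text says. My first closing on the dial therefore caught nothing, and I used the measured offset after that.
- **Probe depth:** after first letting go, it looked 3–4 mm high. I pressed it down from the top, re-gripped once to straighten it, then rocked it home.
    - **Signs that it is home:** pressing at about 28–35 N stopped hard at the same height on both sides. The collar top reads 7.4–7.8 mm above the face, against 8 mm nominal.
    - **Signs that do not fit:** the handle cap still reads about 1 mm high and 5 mm up-slope, which could be camera error or a slight lean.
- **Force:** one top press with the fingertips reached about 52 N. That is below the 120 N wrist limit, but above the 40 N limit given for the arm and gripper body. I assumed the fingertips do not count as the body.
- **Joint 6:** it read 2.682 rad for a moment, just at its 2.68 limit, and I backed it off.
- **Other objects:** the pot and jar look unchanged in both fixed views. The thick probe is unchanged in one; in the other about 9% of its area changed, probably shadow. I could not look, because the picture limit had been reached.

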